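# Hang the bit caddy on the free hook of the carousel

## Task

Turn the bit carousel (the yellow post is there to push it by) until its empty hook points the way of the white arrow on the foot, then hang the loose orange bit caddy on that hook: push it gently past the red sprung keeper so that the keeper snaps shut behind it, and let go. Keep the caddy upright, do not force or knock the carousel (hooks sit at different heights, so feel for this one), and leave the side cutter and the red screwdriver alone.

Things in the scene. Friction and masses are not known exactly. Their poses are not given: they have to be found in the camera images.
- stand: Grey round foot of the carousel, 180 mm across, 22 mm high, fixed to the desk. Origin on the turning axis at desk level, z up; the white arrow on it points along its own -x (roughly towards the robot). More than 18 N on any part of foot or carousel is rough handling.
- carousel: Turning part: mast (22 mm radius, 198 mm high) with four level hooks at right angles; origin on the axis at desk level. The empty hook points along its own -x; the others carry fixed blue, grey, green caddies at 56 to 84 mm radius, tops below 195 mm. Turns either way with dry friction (1.5 N at the post), stays where left; starts 0.8 to 5.5 rad counter-clockwise of the arrow.
- empty_hook (a point): On the empty hook at 75 mm radius, at the NOMINAL height of the bar's centre, 163 mm above the desk; turns with the carousel. The true bar (straight steel, 8 mm wide, 8 mm high, out to 106 mm radius) is clamped up to 25 mm higher or lower, which no reading tells: feel or see it.
- hook_clamp (a point): Outer face of the empty hook's black clamp, at 45 mm radius, at nominal bar height (163 mm): the caddy goes on the bar between it and the keeper. The clamp (24 mm wide, 20 mm high) moves with the bar; it holds against light touches and slips on its rail at 15 N up or down.
- keeper (a joint): Red sprung keeper near the end of the empty hook's bar, at 100 mm radius: 6 mm wide, 2.5 mm thick, standing 13.5 mm above the bar. Angle 0 = upright (shut), up to 1.5 = folded inwards onto the bar, sticking out about 1 mm over its top. It folds only inwards (towards the mast), under 3 to 8 N, and springs up again.
- caddy: Orange bit caddy, 0.12 to 0.21 kg, standing on the desk. Origin under its foot, z up. Block 28 (x) x 44 (y) x 40 mm high; on it a frame 12 mm thick (x), 44 wide (y), up to 84 mm high, with a window right through along x: 30 mm wide, from 57 to 70 mm above the foot; the top bar over it is 14 mm high. The hook's bar goes through the window, either way round.
- caddy_bar (a point): Centre of the caddy's top bar, 77 mm above its foot, 7 mm above the window's upper edge; grip it here across its 44 mm width (along y), fingers from above.
- side_cutter: Small red-handled side cutter, 46x123x10 mm, lying on the desk; origin under its centre. Leave it alone.
- screwdriver_a: Red screwdriver, 26x168x22 mm, lying on the desk; origin under its centre. Leave it alone.
- turning_post (a point): On the yellow grip of the upright post by which the carousel is pushed round: grip 16 mm across, from 188 to 222 mm above the desk, at 105 mm radius, turning with the carousel; this point lies on the post's axis 208 mm above the desk. Seen from above the post stands 135 degrees counter-clockwise of the empty hook.

How it is judged:
By the outcome, as a careful person would: the job done as asked, in the order asked, and still so for the second after the job is handed in, with the robot touching nothing.
It also fails if it takes over 72 s, if anything falls off the work surface, if the arm or the gripper's body presses on something with over 40 N, if the wrist force passes 120 N, or if a joint passes its speed limit or range.

## Robot

A 7-joint arm with a two-finger parallel gripper is mounted at the origin on a cart in front of the work surface, level with it; the furniture and walls round the work are solid. World frame = base frame: x ahead of the robot, y to its left, z up, the work surface at z = 0. Lengths are in m, angles in rad, forces in N, time in s.
With the tool pointing down it reaches from about 0.4 to 0.875 m from the base axis. Payload 4.4 kg.
Tool frame: the origin (TCP) lies at the very end of the fingers, on their centre line; the grasp point (between the pads) lies 19 mm behind it; y points along the fingers, x is the direction in which the jaws open and shut, and the axes are right-handed (so a half turn about y gives the same grasp; the last joint's range is limited). The gripper opens to 85 mm and grips with 20 to 120 N. Pads are 22 mm wide; open, the fingers measure 114 mm over their backs; the gripper's body (76 mm by 85 mm) begins 54 mm behind the grasp point. The pads swing forward as they close: fully open they stand 13 mm farther back than shut.
Start: joints at [1.206, 0.628, 0.038, 1.517, -0.027, 0.996, -0.02], TCP at [0.191, -0.621, 0.231] pointing down, gripper open.
Joint ranges: [-3.06, 3.06], [-0.37, 2.12], [-1.25, 1.32], [0.18, 2.47], [-1.1, 4.24], [0.23, 1.98], [-2.94, 2.94]. Speed limits (rad/s): [2.57, 2.57, 3.14, 3.14, 3.14, 3.14, 3.14].

## Interface

Orientations are given as a unit quaternion [w, x, y, z].
In Python, from cell import robot gives the robot as it stands.
- The arm moves only by the tool play_rows, never from a script. Its argument "steps" is a list of rows, each a list of 5 numbers: the opening, from -1 (shut) to 1 (fully open), then the shift along the world's x, y, z in units of 50 cm (1.0 is 50 cm), then the turn about the world's z in units of 180 degrees (1.0 is 180 degrees). A call has 1 to 20 rows; each row is the pose to reach, as a shift and turn from the pose commanded when the call began, turning the shorter way round; what a row does not reach only later rows make up. A row lasts 1/8 s, in which the tool goes at most 62.5 mm and 10.7 degrees, less where a joint would pass 70% of its speed; a pose out of reach is approached as far as the arm can. A call with a number of a shift or a turn outside -1 to 1 is refused whole. A call with a gripper value outside its range is refused whole. The fingers move at their own pace and stop on an object; the grip force is fixed at half the most. Time passes only in rows, so rows that repeat a pose let the fingers close. It gives the time, the measured TCP pose, the force and the opening at its end, in the units of the state.
- robot.read_state(): the state, without advancing time (a new reading comes with each control period).
- robot.capture(name): name is "scene" or "top" or "wrist"; returns (picture, depth): 400x640x3 uint8, red, green, blue; 400x640 float32, m along the optical axis (not along the pixel's ray), 0 where there is no reading.
- robot.camera_model(name): a dict with "vfov" (degrees; the focal length in pixels is half the picture's height over the tangent of half this angle, whatever the lens; pixels are square), "cx", "cy" (the principal point, pixels), "D" ([k1, k2, p1, p2, k3] as OpenCV has them; the pictures are not rectified), "T" (4x4, takes a point from camera to world coordinates). Camera axes: x right, y down, z forward; pixel columns grow to the right and rows downward; lengths in m; the calibration is good to about 2 mm. A picture is of the moment at which its call begins: read the wrist's pose just before it. camera_model takes no time and is no camera call; for the wrist camera it gives the pose at the moment of the call.
- robot.finish_job(): hands the job in, once; it reports no verdict.
The state is a dict: "clock": time; "joint_pos": joint angles; "qvel": joint speeds; "effort": joint torques, N m; "tcp_pos": TCP position; "ee_rot": TCP orientation; "wrist_force": force on the tool from outside, world axes, zero at the start; "torque": the same for the moment, N m; "width": finger opening in m.
Only numpy, scipy, OpenCV 4.12 (cv2) and the standard library are available. Lean on these libraries where they do the work, as an engineer would, in place of code of your own. Each camera call takes 0.05 s, during which the arm holds its last target.

## Working session

There is one attempt and no reset: what is moved stays moved. The work goes in short steps, Python scripts to look and compute and a tool call to move; the robot and the scene stay as the last step left them, time stands still between calls to the robot, and variables do not carry over. Pictures are saved under pics/ and viewed, and the job is handed in when it is done.

Besides the shell and the picture viewer there is one more tool, called after "Emit:" by a JSON object that holds its "op" and its "data", one argument or row to a line. play_rows: Moves the arm, as the interface text tells. Shifts and turns lie within -1 to 1; 1 stands for 50 cm of shift or 180 degrees of turn. Its arguments: {"type":"object","properties":{"steps":{"type":"array"}},"required":["steps"]}

```bash
ls; mkdir -p pics
python3 - <<'E'
from cell import robot
import cv2,numpy as np
s=robot.read_state()
print({k:np.round(v,3).tolist() for k,v in s.items()})
for n in ["scene","top","wrist"]:
    m=robot.camera_model(n); print(n,m['vfov'],m['cx'],m['cy'],m['D'],np.round(m['T'],3).tolist())
    p,d=robot.capture(n); np.savez(f'pics/{n}0.npz',p=p,d=d,T=m['T']); cv2.imwrite(f'pics/{n}0.png',p[:,:,::-1])
E
```

```text
pics
{'clock': 0.0, 'joint_pos': [1.206, 0.629, 0.038, 1.518, -0.027, 0.996, -0.02], 'qvel': [-0.0, 0.0, -0.0, -0.001, 0.0, -0.0, -0.001], 'effort': [-0.001, -56.341, 1.226, -19.345, 0.011, 0.01, -0.0], 'tcp_pos': [0.191, -0.621, 0.23], 'ee_rot': [0.569, -0.568, 0.421, -0.419], 'wrist_force': [0.293, 0.447, 0.357], 'torque': [-0.003, -0.033, -0.02], 'width': 0.085}
scene 48.64278939084259 316.6847927741766 200.4717169723673 [0.01023432 0.         0.         0.         0.        ] [[-0.847, -0.224, 0.482, 0.057], [-0.531, 0.328, -0.781, 0.712], [0.017, -0.918, -0.397, 0.532], [0.0, 0.0, 0.0, 1.0]]
top 45.80453848522511 323.058854393976 197.75591822493325 [-0.12471786  0.          0.          0.          0.        ] [[0.015, -0.995, 0.1, 0.431], [-1.0, -0.016, -0.009, -0.101], [0.01, -0.1, -0.995, 1.297], [0.0, 0.0, 0.0, 1.0]]
wrist 66.81990030382948 315.33603339683293 198.54968161678948 [0.0149792 0.        0.        0.        0.       ] [[0.294, -0.915, -0.278, 0.262], [-0.956, -0.282, -0.084, -0.599], [-0.002, 0.29, -0.957, 0.372], [0.0, 0.0, 0.0, 1.0]]
```

View pics/scene0.png

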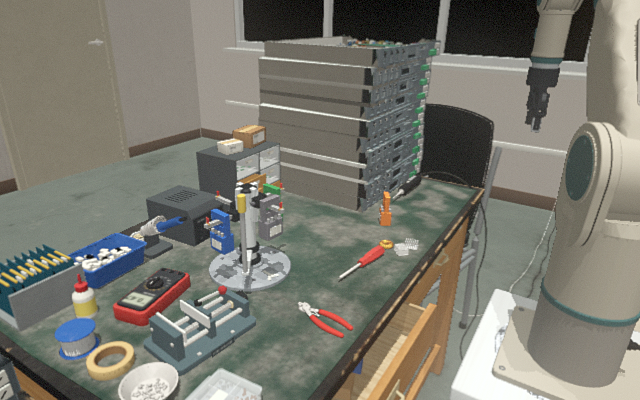

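View pics/top0.png

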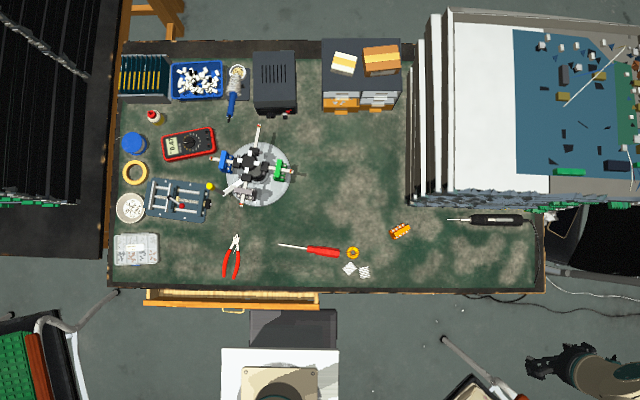

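View pics/wrist0.png

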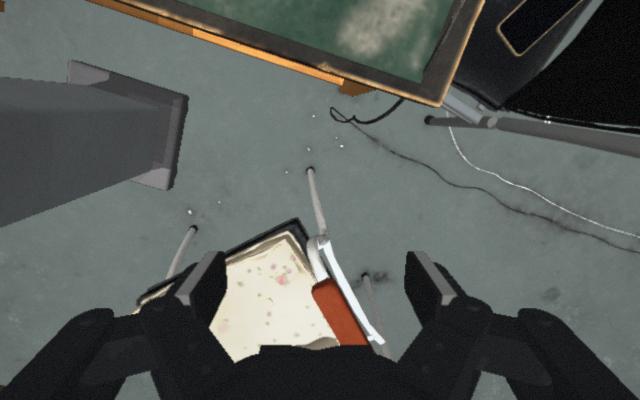

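The top view shows the carousel near (257,172), the caddy at (400,232), the cutter at (232,258) and the screwdriver at (310,250). I'll zoom in on these.

```bash
cat > h.py <<'E'
import numpy as np,cv2
from cell import robot
def K(m):
    f=200/np.tan(np.radians(m['vfov'])/2)
    return np.array([[f,0,m['cx']],[0,f,m['cy']],[0,0,1.]])
def ray(m,uv):
    q=cv2.undistortPoints(np.array(uv,float).reshape(-1,1,2),K(m),np.array(m['D'])).reshape(-1,2)
    d=np.c_[q,np.ones(len(q))]@m['T'][:3,:3].T
    return m['T'][:3,3],d
def onz(m,uv,z):
    o,d=ray(m,uv); return o+d*((z-o[2])/d[:,2])[:,None]
def proj(m,P):
    T=np.linalg.inv(m['T']); r,_=cv2.Rodrigues(T[:3,:3])
    return cv2.projectPoints(np.array(P,float).reshape(-1,1,3),r,T[:3,3],K(m),np.array(m['D']))[0].reshape(-1,2)
def cloud(m,d):
    v,u=np.mgrid[0:400,0:640]
    q=cv2.undistortPoints(np.stack([u,v],-1).reshape(-1,1,2).astype(float),K(m),np.array(m['D'])).reshape(400,640,2)
    P=np.dstack([q,np.ones((400,640))])*d[...,None]
    return P@m['T'][:3,:3].T+m['T'][:3,3]
def crop(p,x0,y0,x1,y1,s,name):
    cv2.imwrite(name,cv2.resize(p[y0:y1,x0:x1,::-1],None,fx=s,fy=s,interpolation=cv2.INTER_CUBIC))
E
python3 - <<'E'
from h import *
t=np.load('pics/top0.npz');s=np.load('pics/scene0.npz')
crop(t['p'],190,110,320,220,6,'pics/t1.png')
crop(s['p'],190,160,310,300,4,'pics/s1.png')
m=robot.camera_model('top')
C=cloud(m,t['d']); hsv=cv2.cvtColor(t['p'],cv2.COLOR_RGB2HSV)
def rep(n,mask,box):
    M=np.zeros(mask.shape,bool);x0,y0,x1,y1=box;M[y0:y1,x0:x1]=mask[y0:y1,x0:x1]
    P=C[M];uv=np.argwhere(M)[:,::-1]; print(n,M.sum(),np.median(uv,0),np.round(np.median(P,0),4),np.round(P.min(0),3),np.round(P.max(0),3)); return uv,P
h,S,V=hsv[...,0],hsv[...,1],hsv[...,2]
rep('caddy',(h<16)&(S>150)&(V>120),(380,215,420,245))
rep('yellow',(h>20)&(h<35)&(S>150)&(V>120),(195,170,225,205))
rep('table',V>0,(330,150,380,200))
rep('cutter',((h<6)|(h>174))&(S>150)&(V>100),(215,230,250,285))
rep('screwd',((h<6)|(h>174))&(S>150)&(V>100),(270,235,345,262))
crop(t['p'],370,210,430,260,8,'pics/t2.png')
E
```

```text
caddy 71 [395. 232.] [ 0.4687 -0.3024  0.041 ] [ 0.431 -0.35   0.002] [ 0.493 -0.101  1.297]
yellow 40 [209. 186.] [0.5624 0.1523 0.2217] [0.556 0.145 0.208] [0.569 0.16  0.227]
table 2500 [354.5 174.5] [ 0.6267 -0.1972  0.0023] [ 0.431 -0.267 -0.006] [ 0.698 -0.101  1.297]
cutter 242 [230.  263.5] [0.3772 0.1395 0.0091] [ 0.336  0.112 -0.002] [0.416 0.161 0.017]
screwd 279 [324. 251.] [ 0.416  -0.1168  0.0201] [ 0.4   -0.157 -0.002] [ 0.431 -0.071  1.297]
```

View pics/t1.png

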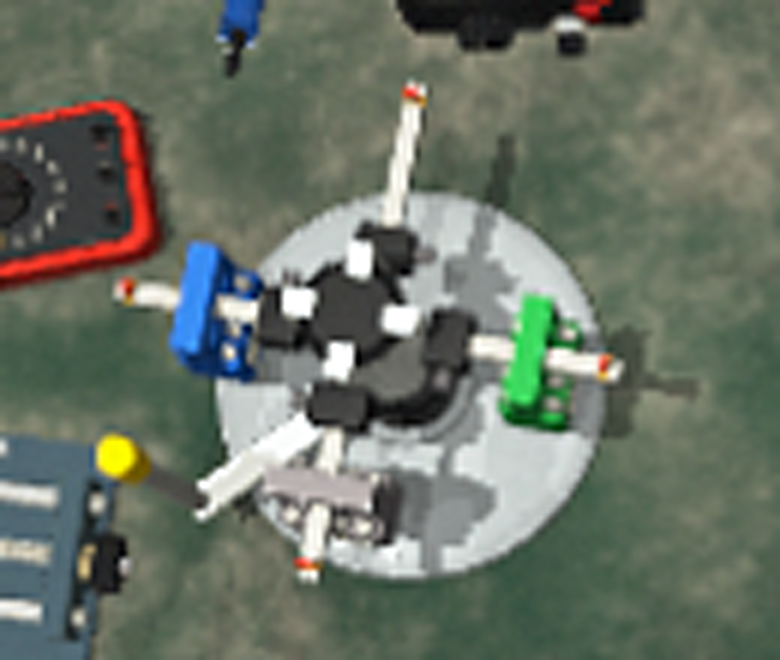

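View pics/s1.png

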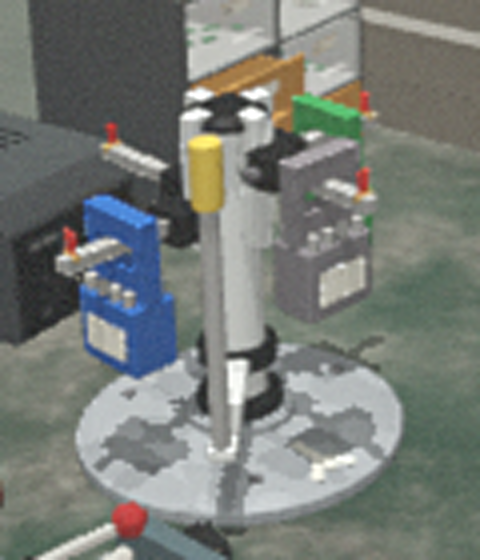

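View pics/t2.png

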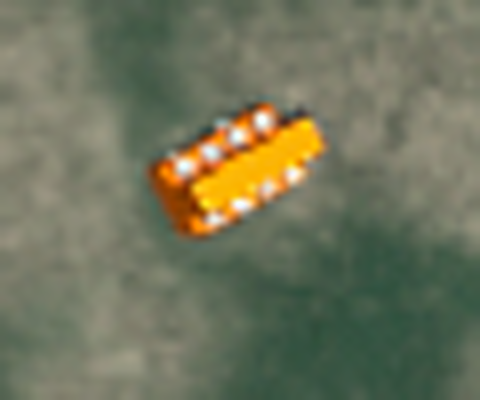

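The empty hook (bare bar with a red keeper) points away from the robot, towards pixel (258,125). The post is at (209,186) in the top view. Next I'll measure the foot circle, the arrow, the hook and the caddy.

Run:
```python
from h import *
t=np.load('pics/top0.npz');s=np.load('pics/scene0.npz')
m=robot.camera_model('top');ms=robot.camera_model('scene')
C=cloud(m,t['d']);Cs=cloud(ms,s['d'])
# foot circle from crop edge points (crop origin 190,110, scale 6)
pts=np.array([[598,350],[590,300],[560,255],[500,212],[440,195],[600,420],[560,510],[500,560],[420,577],[340,555],[222,380],[228,430],[290,250]],float)
def full(c,x0,y0,s): return (np.array(c,float)+.5)/s-.5+[x0,y0]
P=onz(m,full(pts,190,110,6),0.022)[:,:2]
A=np.c_[2*P,np.ones(len(P))];x=np.linalg.lstsq(A,(P**2).sum(1),rcond=None)[0];R=np.sqrt(x[2]+x[:2]@x[:2]);print('foot centre',x[:2],R)
c=x[:2]
post=onz(m,full([[120,457]],190,110,6),0.222)[0];print('post',post, np.linalg.norm(post[:2]-c),np.degrees(np.arctan2(*(post[:2]-c)[::-1])))
# hook tip
for z in (.14,.163,.188):
    tip=onz(m,full([[412,98]],190,110,6),z)[0]; base=onz(m,full([[393,222]],190,110,6),z)[0]
    print('hook',z,tip[:2]-c,np.linalg.norm(tip[:2]-c),np.degrees(np.arctan2(*(tip[:2]-c)[::-1])),np.degrees(np.arctan2(*(tip-base)[:2][::-1])))
print('cross',[np.round(onz(m,full([[q]],190,110,6),.198)[0][:2],4) for q in ([360,258],[298,303],[402,320],[340,358])])
hs=cv2.cvtColor(s['p'],cv2.COLOR_RGB2HSV)
# arrow: bright pixels in scene on the foot
g=(hs[...,2]>215)&(hs[...,1]<40);M=np.zeros_like(g);M[262:285,258:285]=g[262:285,258:285]
uv=np.argwhere(M)[:,::-1];Q=onz(ms,uv,.022);print(len(uv));print(np.round(np.c_[uv,Q[:,:2]],3).tolist())
crop(s['p'],240,245,300,295,10,'pics/s2.png')
# caddy
h=cv2.cvtColor(t['p'],cv2.COLOR_RGB2HSV)
o=(h[...,0]>8)&(h[...,0]<26)&(h[...,1]>180)&(h[...,2]>200);M=np.zeros_like(o);M[215:245,385:420]=o[215:245,385:420]
uv=np.argwhere(M)[:,::-1].astype(np.float32);D=C[M];print('cad z',np.round(np.sort(D[:,2]),3))
r=cv2.minAreaRect(uv);print(r);b=onz(m,cv2.boxPoints(r),.084);print(np.round(b,4),b.mean(0))
```

```text
foot centre [0.6222879 0.0640285] 0.08719389258212469
post [0.56234762 0.15099356 0.222     ] 0.10562082653265102 124.57637954325195
hook 0.14 [ 0.10293633 -0.00998291] 0.1034192725612527 -5.539299604388454 -6.622566057866509
hook 0.163 [ 0.09708518 -0.0130627 ] 0.09796002731152682 -7.6630601235678295 -6.62256605786651
hook 0.188 [ 0.09072524 -0.0164103 ] 0.09219743990120254 -10.25275597484896 -6.622566057866497
cross [array([0.6457, 0.0647]), array([0.6274, 0.0885]), array([0.6212, 0.0473]), array([0.6057, 0.0712])]
28
[[274.0, 274.0, 0.544, 0.087], [275.0, 274.0, 0.542, 0.085], [276.0, 274.0, 0.541, 0.084], [277.0, 274.0, 0.539, 0.083], [278.0, 274.0, 0.537, 0.082], [271.0, 275.0, 0.547, 0.093], [272.0, 275.0, 0.545, 0.092], [273.0, 275.0, 0.544, 0.091], [274.0, 275.0, 0.542, 0.09], [275.0, 275.0, 0.54, 0.088], [276.0, 275.0, 0.538, 0.087], [277.0, 275.0, 0.537, 0.086], [278.0, 275.0, 0.535, 0.085], [268.0, 276.0, 0.55, 0.099], [269.0, 276.0, 0.548, 0.098], [270.0, 276.0, 0.547, 0.097], [271.0, 276.0, 0.545, 0.096], [272.0, 276.0, 0.543, 0.095], [273.0, 276.0, 0.541, 0.094], [268.0
[... 413 characters left out ...]
 0.045 0.051 0.055 0.077 0.078 0.08  0.08  0.081 0.081 0.081 0.082 0.082
 0.082 0.082 0.082 0.082 0.082 0.082 0.082 0.082 0.082 0.082 0.082 0.082
 0.083 0.083 0.083 0.083 0.083 0.083 0.083 0.084 0.084 0.084 0.084 0.084
 0.085 0.085 0.085 0.085 0.085 0.085 0.085 0.085 0.085 0.085 0.085 0.085
 0.086 0.086 0.086 0.086 0.086 0.086 0.086 0.086 0.086 0.086 0.087 0.087
 0.087 0.087 0.087 0.087 0.087 0.088 0.088 0.088 0.088 0.088 0.089 0.089
 0.09  0.09  0.091 0.092]
((400.0, 230.00003051757812), (9.838699340820312, 18.782970428466797), 63.43495178222656)
[[ 0.4729 -0.2832  0.084 ]
 [ 0.4951 -0.3267  0.084 ]
 [ 0.4726 -0.3382  0.084 ]
 [ 0.4505 -0.2946  0.084 ]] [ 0.47275071 -0.31067787  0.084     ]
```

View pics/s2.png

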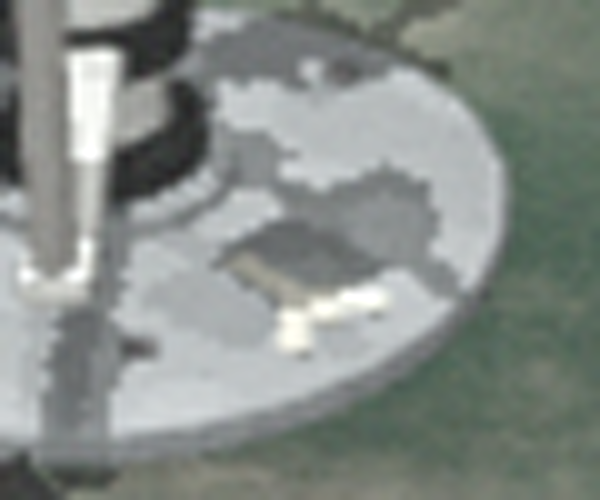

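Run:
```python
from h import *
t=np.load('pics/top0.npz');m=robot.camera_model('top')
C=cloud(m,t['d']);v=t['d']>0
a=C[v]; a=a[(a[:,0]>0.3)&(a[:,0]<1)&(a[:,1]>-.9)&(a[:,1]<.4)]
st=a[(a[:,2]>.06)&(a[:,1]<-.2)]
print('stack',np.percentile(st,[0.5,50,99.5],axis=0).round(3))
for y0 in np.arange(-.6,.4,.1):
    b=a[(a[:,1]>y0)&(a[:,1]<y0+.1)&(a[:,2]>.1)]
    print(round(y0,1),len(b), b.min(0).round(3) if len(b) else '', b[:,2].max().round(3) if len(b) else '')
s=robot.read_state()
from scipy.spatial.transform import Rotation as R
q=s['ee_rot'];print(R.from_quat([q[1],q[2],q[3],q[0]]).as_matrix().round(3))
```

```text
stack [[ 0.517 -0.762  0.071]
 [ 0.713 -0.492  0.409]
 [ 0.935 -0.207  0.451]]
-0.6 9069 [ 0.518 -0.6    0.1  ] 0.453
-0.5 9557 [ 0.521 -0.5    0.1  ] 0.454
-0.4 11231 [ 0.526 -0.4    0.1  ] 0.453
-0.3 2450 [ 0.8   -0.3    0.101] 0.224
-0.2 2526 [ 0.783 -0.2    0.1  ] 0.207
-0.1 550 [ 0.591 -0.037  0.1  ] 0.184
-0.0 1997 [0.52 0.   0.1 ] 0.206
0.1 534 [0.548 0.1   0.1  ] 0.227
0.2 0  
0.3 0  
[[ 0.294 -0.     0.956]
 [-0.956  0.001  0.294]
 [-0.001 -1.     0.   ]]
```

Emit:
{"op": "play_rows", "data": {
  "steps": [
    [1,0.2,0.2,0.34,0],
    [1,0.2,0.2,0.34,0],
    [1,0.42,0.58,0.34,0],
    [1,0.42,0.58,0.34,0],
    [1,0.42,0.58,0.34,0],
    [1,0.42,0.58,0.34,0],
    [1,0.42,0.58,0.34,0],
    [1,0.42,0.58,0.34,0],
    [1,0.42,0.58,0.34,0],
    [1,0.42,0.58,0.34,0]
  ]
}}

```text
clock: 1.4
tcp_pos: [0.4002, -0.3324, 0.4008]
ee_rot: [-0.568, 0.569, -0.421, 0.42]
wrist_force: [-0.8, -0.0, -0.0]
width: 0.0856
```

Emit:
{"op": "play_rows", "data": {
  "steps": [
    [1,0.1,0.74,0,0],
    [1,0.1,0.74,0,0],
    [1,0.1,0.74,0,0],
    [1,0.1,0.74,0,0],
    [1,0.1,0.74,0,0],
    [1,0.1,0.74,0,0],
    [1,0.1,0.74,0,0],
    [1,0.1,0.74,0,0],
    [1,0.1,0.74,0,0],
    [1,0.1,0.74,0,0]
  ]
}}

```text
clock: 2.65
tcp_pos: [0.4514, 0.0373, 0.4013]
ee_rot: [-0.568, 0.568, -0.421, 0.421]
wrist_force: [-0.2, -0.7, -0.0]
width: 0.0853
```

```bash
cat >> h.py <<'E'
def snap(n,tag):
    m=robot.camera_model(n);p,d=robot.capture(n);np.savez(f'pics/{tag}.npz',p=p,d=d,**{k:np.array(v) for k,v in m.items()});cv2.imwrite(f'pics/{tag}.png',p[:,:,::-1]);return m,p,d
def load(tag):
    z=np.load(f'pics/{tag}.npz');return {k:z[k] for k in('vfov','cx','cy','D','T')},z['p'],z['d']
E
python3 -c "
from h import *
s=robot.read_state();print(s['clock'],s['tcp_pos'],s['wrist_force'],s['joint_pos'])
snap('wrist','w1')"
```

```text
2.65 [0.45138421 0.0373492  0.40126039] [-0.19746429 -0.67392571 -0.04560055] [ 0.08850393  0.17928117 -0.28234156  1.75827385  0.05338643  1.21161411
 -1.48328753]
```

View pics/w1.png

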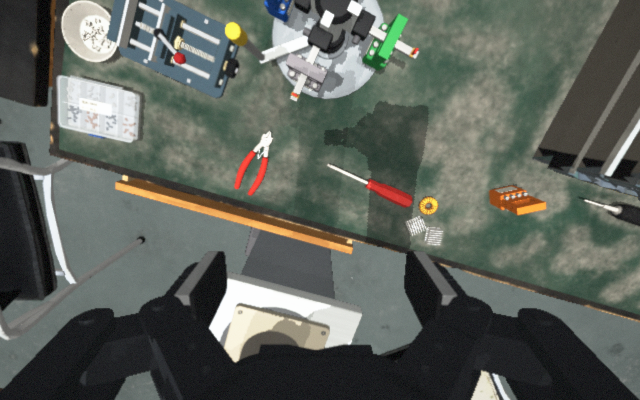

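Run:
```python
from h import *
m,p,d=load('w1'); crop(p,225,0,425,110,4,'pics/w1c.png')
for z in [.022]: print(proj(m,[[.545,.095,z],[.6235,.066,z],[.533,.066,z],[.5624,.1523,.208],[.47275,-.3107,.084]]).round(1))
```

```text
[[298.1  85.6]
 [330.2  39.4]
 [313.2  98.7]
 [237.1  37.2]
 [529.4 208.2]]
```

View pics/w1c.png

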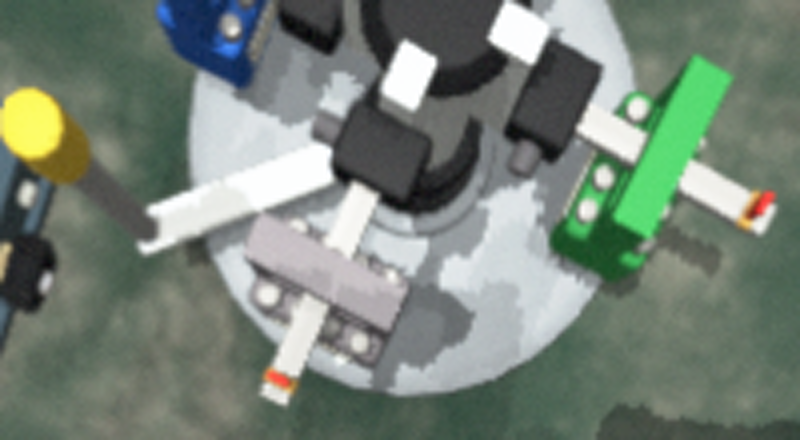

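Emit:
{"op": "play_rows", "data": {
  "steps": [
    [0,0.08,0.08,0,-0.1],
    [0,0.16,0.16,-0.05,-0.2],
    [0,0.222,0.228,-0.1,-0.3],
    [0,0.222,0.228,-0.16,-0.397],
    [0,0.222,0.228,-0.16,-0.397],
    [0,0.222,0.228,-0.16,-0.397],
    [0,0.222,0.228,-0.16,-0.397],
    [0,0.222,0.228,-0.16,-0.397],
    [0,0.222,0.228,-0.16,-0.397],
    [0,0.222,0.228,-0.16,-0.397]
  ]
}}

```text
clock: 3.95
tcp_pos: [0.5624, 0.1526, 0.3213]
ee_rot: [0.217, -0.217, 0.673, -0.673]
wrist_force: [0.1, -0.8, -0.9]
width: 0.0423
```

```bash
python3 -c "
from h import *
s=robot.read_state();print(s['clock'],s['tcp_pos'],s['wrist_force'],s['joint_pos'],s['width'])
snap('wrist','w2')"
```

```text
3.95 [0.56241278 0.15259634 0.32131712] [ 0.07713274 -0.80487684 -0.91072311] [-0.27613989  0.44380301 -0.0562481   1.58742033  0.02687394  1.11111332
 -2.85724713] 0.042300242338349864
```

View pics/w2.png

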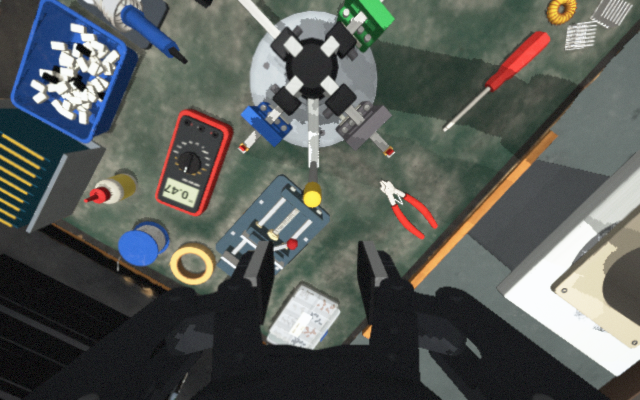

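Run:
```python
from h import *
m,p,d=load('w2');h=cv2.cvtColor(p,cv2.COLOR_RGB2HSV)
M=((h[...,0]>20)&(h[...,0]<34)&(h[...,1]>170)&(h[...,2]>210)).astype(np.uint8)
M[:180]=0;M[215:]=0;M[:,:295]=0;M[:,330:]=0
a=np.argwhere(M)[:,::-1];print(len(a),a.min(0),a.max(0))
print('post top',onz(m,[a.mean(0)],.222))
# mast centre and caps
crop(p,225,0,425,170,4,'pics/w2c.png')
# foot circle: dark/green boundary
C=cloud(m,d);f=(abs(C[...,2]-.022)<.006)&(h[...,1]<50)
q=C[f];q=q[(abs(q[:,0]-.62)<.12)&(abs(q[:,1]-.066)<.12)]
hull=cv2.convexHull(q[:,:2].astype(np.float32))[:,0];print(len(q),cv2.minEnclosingCircle(hull))
```

```text
85 [304 191] [320 206]
post top [[0.56494663 0.15463264 0.222     ]]
177 ((0.6290231943130493, 0.07050388306379318), 0.07586131989955902)
```

View pics/w2c.png

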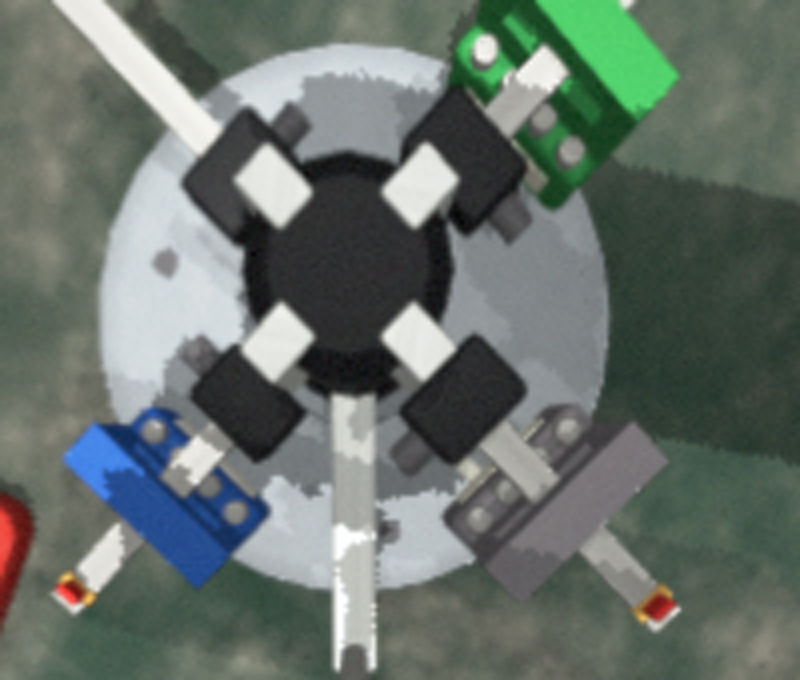

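Run:
```python
from h import *
m,p,d=load('w2')
f=lambda c:(np.array(c,float)+.5)/4-.5+[225,0]
pts=f([[354,44],[608,300],[100,300],[250,65],[455,65],[120,220],[590,400],[590,230],[290,580],[420,580]])
P=onz(m,pts,.022)[:,:2];A=np.c_[2*P,np.ones(len(P))];x=np.linalg.lstsq(A,(P**2).sum(1),rcond=None)[0];print(x[:2],np.sqrt(x[2]+x[:2]@x[:2]))
print(onz(m,f([[348,268]]),.198), [onz(m,f([q]),.198)[0][:2].round(4) for q in([273,186],[420,186],[278,342],[418,342])])
```

```text
[0.62638353 0.07004139] 0.08579577903593928
[[0.6261796  0.06984597 0.198     ]] [array([0.6468, 0.0664]), array([0.6232, 0.0494]), array([0.6297, 0.0895]), array([0.6065, 0.0728])]
```

Emit:
{"op": "play_rows", "data": {
  "steps": [
    [0,0.002,0,-0.08,0],
    [0,0.002,0,-0.14,0],
    [0,0.002,0,-0.18,0],
    [0,0.002,0,-0.21,0],
    [0,0.002,0,-0.23,0],
    [0,0.002,0,-0.242,0],
    [-0.4,0.002,0,-0.242,0],
    [-0.4,0.002,0,-0.242,0],
    [-0.4,0.002,0,-0.242,0],
    [-0.4,0.002,0,-0.242,0]
  ]
}}

```text
clock: 5.25
tcp_pos: [0.5635, 0.1529, 0.2006]
ee_rot: [-0.217, 0.216, -0.673, 0.673]
wrist_force: [-0.1, 0.8, -0.3]
width: 0.0257
```

Run:
```python
import numpy as np
c=np.array([.625,.068]);p0=np.array([.5635,.1528])
# rows for turning in steps
th0=np.arctan2(*(p0-c)[::-1]);r=.1047
# two calls: total to hook ~145 => 154 deg
def tab(a0,a1,n):
    b=c+r*np.array([np.cos(th0+np.radians(a0)),np.sin(th0+np.radians(a0))])
    for i in range(1,n+1):
        a=a0+(a1-a0)*i/n;q=c+r*np.array([np.cos(th0+np.radians(a)),np.sin(th0+np.radians(a))])
        print(np.round(np.r_[(q-b)/.5,(a-a0)/180],3).tolist())
tab(0,80,18);print();tab(80,160,18)
```

```text
[-0.013, -0.01, 0.025]
[-0.025, -0.021, 0.049]
[-0.036, -0.033, 0.074]
[-0.046, -0.046, 0.099]
[-0.055, -0.059, 0.123]
[-0.063, -0.073, 0.148]
[-0.07, -0.088, 0.173]
[-0.076, -0.103, 0.198]
[-0.08, -0.119, 0.222]
[-0.084, -0.135, 0.247]
[-0.086, -0.151, 0.272]
[-0.086, -0.167, 0.296]
[-0.086, -0.183, 0.321]
[-0.084, -0.199, 0.346]
[-0.081, -0.215, 0.37]
[-0.077, -0.231, 0.395]
[-0.072, -0.246, 0.42]
[-0.065, -0.261, 0.444]

[0.008, -0.014, 0.025]
[0.016, -0.028, 0.049]
[0.026, -0.041, 0.074]
[0.037, -0.053, 0.099]
[0.049, -0.064, 0.123]
[0.061, -0.075, 0.148]
[0.074, -0.084, 0.173]
[0.088, -0.092, 0.198]
[0.103, -0.1, 0.222]
[0.118, -0.106, 0.247]
[0.134, -0.11, 0.272]
[0.149, -0.114, 0.296]
[0.165, -0.117, 0.321]
[0.182, -0.118, 0.346]
[0.198, -0.118, 0.37]
[0.214, -0.116, 0.395]
[0.23, -0.114, 0.42]
[0.246, -0.11, 0.444]
```

Emit:
{"op": "play_rows", "data": {
  "steps": [
    [-0.4,-0.004,-0.003,0,0.008],
    [-0.4,-0.008,-0.006,0,0.016],
    [-0.4,-0.013,-0.01,0,0.025],
    [-0.4,-0.019,-0.015,0,0.037],
    [-0.4,-0.025,-0.021,0,0.049],
    [-0.4,-0.036,-0.033,0,0.074],
    [-0.4,-0.046,-0.046,0,0.099],
    [-0.4,-0.055,-0.059,0,0.123],
    [-0.4,-0.063,-0.073,0,0.148],
    [-0.4,-0.07,-0.088,0,0.173],
    [-0.4,-0.076,-0.103,0,0.198],
    [-0.4,-0.08,-0.119,0,0.222],
    [-0.4,-0.084,-0.135,0,0.247],
    [-0.4,-0.086,-0.151,0,0.272],
    [-0.4,-0.086,-0.167,0,0.296],
    [-0.4,-0.086,-0.183,0,0.321],
    [-0.4,-0.084,-0.199,0,0.346],
    [-0.4,-0.081,-0.215,0,0.37],
    [-0.4,-0.077,-0.231,0,0.395],
    [-0.4,-0.072,-0.246,0,0.42]
  ]
}}

```text
clock: 7.75
tcp_pos: [0.527, 0.0301, 0.2005]
ee_rot: [0.585, -0.584, 0.398, -0.398]
wrist_force: [0.3, 2.2, 0.1]
width: 0.0256
```

```bash
python3 -c "
from h import *
s=robot.read_state();print(s['clock'],s['tcp_pos'],s['wrist_force'],s['joint_pos'],s['width'])
m,p,d=snap('wrist','w3');snap('scene','s3');m,p,d=load('s3');crop(p,190,160,310,300,4,'pics/s3c.png')"
```

```text
7.75 [0.52704994 0.03011887 0.20049398] [0.29321175 2.19638734 0.06959443] [ 0.18249878  0.5227907  -0.42986389  1.88340386  0.2939603   0.79750553
 -1.59942697] 0.025607523208063938
```

View pics/w3.png

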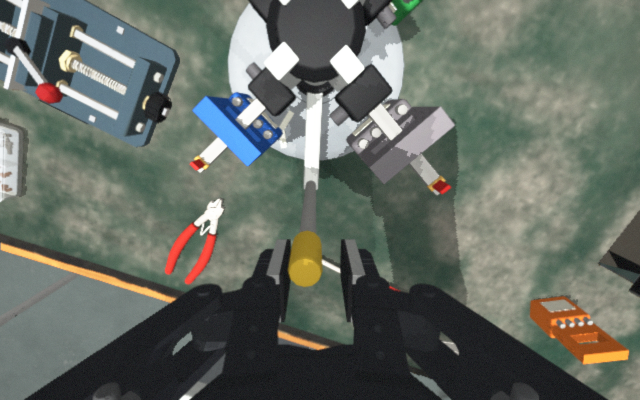

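View pics/s3c.png

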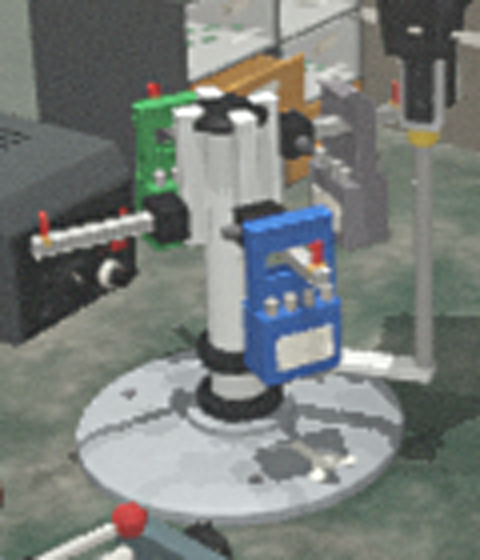

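Run:
```python
import numpy as np
c=np.array([.625,.068]);p0=np.array([.5635,.1528])
th0=np.arctan2(*(p0-c)[::-1]);r=.1047
def tab(a0,a1,n):
    b=c+r*np.array([np.cos(th0+np.radians(a0)),np.sin(th0+np.radians(a0))])
    o=[]
    for i in range(1,n+1):
        a=a0+(a1-a0)*i/n;q=c+r*np.array([np.cos(th0+np.radians(a)),np.sin(th0+np.radians(a))])
        o.append([-0.4]+np.round((q-b)/.5,3).tolist()+[0,round((a-a0)/180,3)])
    print(o)
tab(75.6,155.6,20)
```

```text
[[-0.4, 0.006, -0.013, 0, 0.022], [-0.4, 0.013, -0.026, 0, 0.044], [-0.4, 0.02, -0.039, 0, 0.067], [-0.4, 0.029, -0.051, 0, 0.089], [-0.4, 0.038, -0.062, 0, 0.111], [-0.4, 0.048, -0.073, 0, 0.133], [-0.4, 0.059, -0.082, 0, 0.156], [-0.4, 0.07, -0.092, 0, 0.178], [-0.4, 0.082, -0.1, 0, 0.2], [-0.4, 0.095, -0.107, 0, 0.222], [-0.4, 0.108, -0.114, 0, 0.244], [-0.4, 0.122, -0.119, 0, 0.267], [-0.4, 0.135, -0.124, 0, 0.289], [-0.4, 0.15, -0.128, 0, 0.311], [-0.4, 0.164, -0.13, 0, 0.333], [-0.4, 0.179, -0.132, 0, 0.356], [-0.4, 0.193, -0.132, 0, 0.378], [-0.4, 0.208, -0.132, 0, 0.4], [-0.4, 0.222, -0.131, 0, 0.422], [-0.4, 0.237, -0.128, 0, 0.444]]
```

Emit:
{"op": "play_rows", "data": {
  "steps": [
    [-0.4,0.006,-0.013,0,0.022],
    [-0.4,0.013,-0.026,0,0.044],
    [-0.4,0.02,-0.039,0,0.067],
    [-0.4,0.029,-0.051,0,0.089],
    [-0.4,0.038,-0.062,0,0.111],
    [-0.4,0.048,-0.073,0,0.133],
    [-0.4,0.059,-0.082,0,0.156],
    [-0.4,0.07,-0.092,0,0.178],
    [-0.4,0.082,-0.1,0,0.2],
    [-0.4,0.095,-0.107,0,0.222],
    [-0.4,0.108,-0.114,0,0.244],
    [-0.4,0.122,-0.119,0,0.267],
    [-0.4,0.135,-0.124,0,0.289],
    [-0.4,0.15,-0.128,0,0.311],
    [-0.4,0.164,-0.13,0,0.333],
    [-0.4,0.179,-0.132,0,0.356],
    [-0.4,0.193,-0.132,0,0.378],
    [-0.4,0.208,-0.132,0,0.4],
    [-0.4,0.222,-0.131,0,0.422],
    [-0.4,0.237,-0.128,0,0.444]
  ]
}}

```text
clock: 10.35
tcp_pos: [0.6444, -0.0353, 0.1997]
ee_rot: [-0.703, 0.704, 0.068, -0.071]
wrist_force: [-1.6, -2.1, 0.4]
width: 0.0256
```

```bash
python3 -c "
from h import *
s=robot.read_state();print(s['clock'],s['tcp_pos'],s['wrist_force'],s['joint_pos'],s['width'])
m,p,d=snap('wrist','w4');crop(p,180,0,480,220,2.6,'pics/w4c.png');m,p,d=snap('scene','s4');crop(p,190,160,310,300,4,'pics/s4c.png');m,p,d=snap('top','t4');crop(p,190,110,320,220,6,'pics/t4c.png')"
```

```text
10.35 [ 0.64442083 -0.03531233  0.19970262] [-1.55319044 -2.06543205  0.40076254] [ 0.44231567  0.76579367 -0.7793103   1.54670996  0.58745619  1.0795357
 -0.2866989 ] 0.025641536696857332
```

View pics/w4c.png

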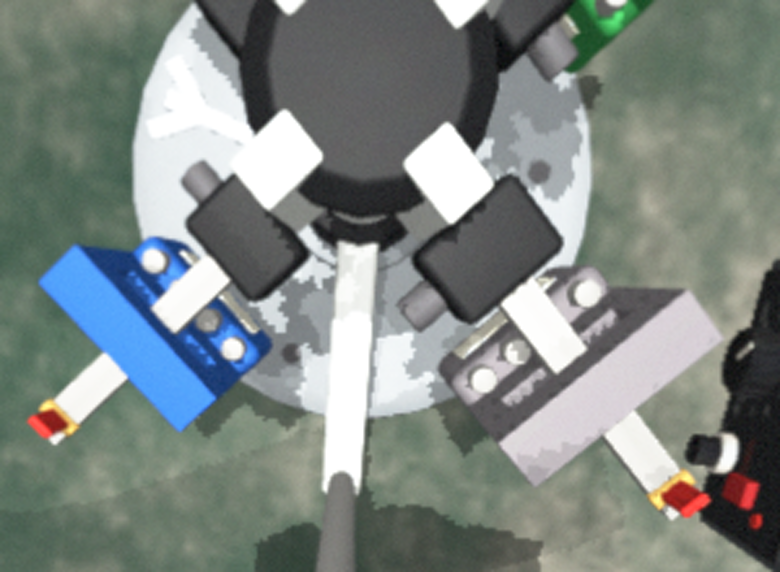

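View pics/s4c.png

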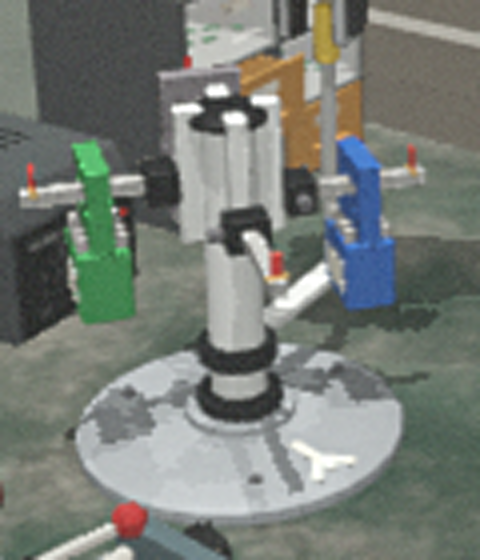

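View pics/t4c.png

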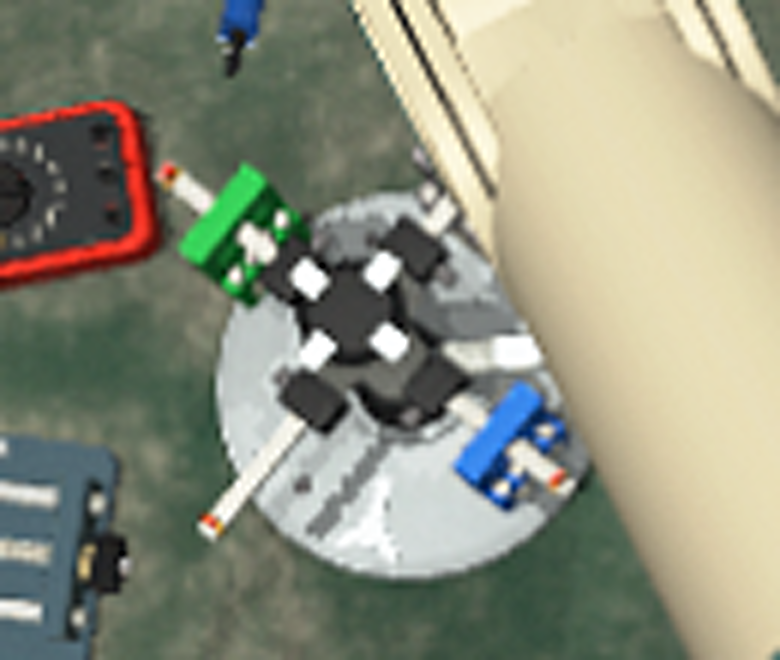

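Run:
```python
from h import *
c=np.array([.625,.068])
def an(v): return np.degrees(np.arctan2(v[1],v[0]))%360
m,p,d=load('w4'); s=2.6
f=lambda q:(np.array(q,float)+.5)/s-.5+[180,0]
P=onz(m,f([[152,131],[178,65],[202,107],[242,130]]),.022)[:,:2];print(P.round(4));w=(P[0]+P[1])/2
print('w: wings mid-centre',an(w-c),'shaft dir',an(w-P[3]),'perp',an(P[1]-P[0]), 'junc',an(P[2]-c),'r',np.linalg.norm(w-c))
pts=f([[133,165],[150,80],[200,0],[590,165],[583,90],[575,260],[555,320],[440,410],[310,410]]);Q=onz(m,pts,.022)[:,:2];A=np.c_[2*Q,np.ones(len(Q))];x=np.linalg.lstsq(A,(Q**2).sum(1),rcond=None)[0];print('foot',x[:2],np.sqrt(x[2]+x[:2]@x[:2]))
cw=x[:2];print('rel foot wings',an(w-cw),an(P[2]-cw))
# hook opp etc by blue/grey hooks: tips
for nm,q in(('blue',[52,420]),('grey',[682,495])):
    for z in(.15,.17): t=onz(m,f([q]),z)[0,:2];print(nm,z,an(t-cw),np.linalg.norm(t-cw))
for tag,s,o in(('s4',4,(190,160)),('t4',6,(190,110))):
    m,p,d=load(tag);g=lambda q:(np.array(q,float)+.5)/s-.5+np.array(o)
    if tag=='s4': q=[[352,460],[312,483],[320,462],[295,445]]
    else: q=[[340,545],[393,558],[375,530],[380,490]]
    P=onz(m,g(q),.022)[:,:2];w=(P[0]+P[1])/2;print(tag,P.round(4),an(w-c),an(w-P[3]),an(P[2]-c))
m,p,d=load('t4');crop(p,230,180,275,215,16,'pics/t4d.png')
g=lambda q:(np.array(q,float)+.5)/6-.5+[190,110]
for z in(.135,.15,.163,.18):
    t=onz(m,g([[208,524],[302,430]]),z)[:,:2];print(z,an(t[0]-c),np.linalg.norm(t[0]-c),an(t[0]-t[1]))
m,p,d=load('s4');crop(p,255,262,290,287,16,'pics/s4d.png')
```

```text
[[0.5474 0.0732]
 [0.554  0.0963]
 [0.5643 0.0846]
 [0.5797 0.08  ]]
w: wings mid-centre 167.2965976590868 shaft dir 170.6892631504273 perp 74.0209360154011 junc 164.68661829548623 r 0.07619602862679299
foot [0.62793536 0.06716909] 0.08583954524906197
rel foot wings 167.17724555967817 164.6638917675831
blue 0.15 230.45548712880426 0.09948904919519545
blue 0.17 231.83577843431183 0.09127504559777158
grey 0.15 325.2000206939655 0.1136241180445501
grey 0.17 323.9116144987319 0.10378569077520844
s4 [[0.5364 0.0842]
 [0.5407 0.1126]
 [0.5492 0.0949]
 [0.5701 0.0893]] 160.60868932234007 163.89287809175894 160.43646257869509
t4 [[0.5483 0.0959]
 [0.5428 0.0717]
 [0.5554 0.0803]
 [0.5736 0.0786]] 168.7230187032505 169.33649719408544 170.0018465059495
0.135 140.4225145740027 0.10287205979034988 136.46362211812956
0.15 142.26091388426482 0.10213868034609369 136.46362211812956
0.163 143.87424872071756 0.1015892457209362 136.46362211812968
0.18 146.00812335485256 0.10099373488182242 136.46362211812968
```

View pics/t4d.png

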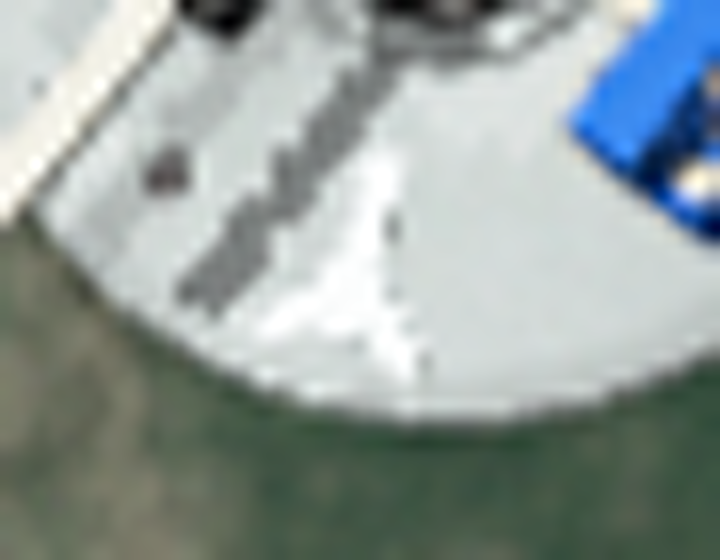

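View pics/s4d.png

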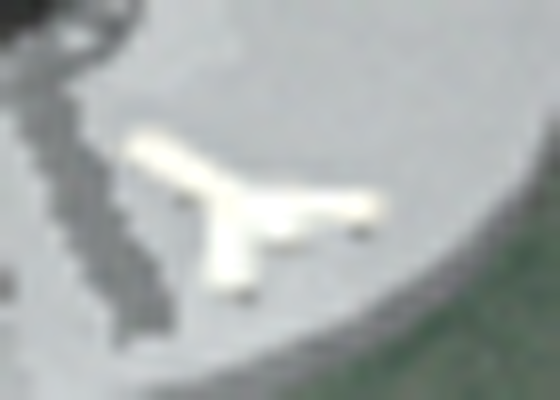

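Run:
```python
import numpy as np
c=np.array([.625,.068]);r=.1047
b=np.radians(-79.4);B=c+r*np.array([np.cos(b),np.sin(b)])
for a in (3,7,11,15,18,21,23,20.5):
    q=c+r*np.array([np.cos(b+np.radians(a)),np.sin(b+np.radians(a))]);print([-.4]+np.round((q-B)/.5,3).tolist()+[0,round(a/180,3)])
```

```text
[-0.4, 0.011, 0.002, 0, 0.017]
[-0.4, 0.025, 0.006, 0, 0.039]
[-0.4, 0.039, 0.011, 0, 0.061]
[-0.4, 0.052, 0.017, 0, 0.083]
[-0.4, 0.062, 0.022, 0, 0.1]
[-0.4, 0.071, 0.027, 0, 0.117]
[-0.4, 0.077, 0.031, 0, 0.128]
[-0.4, 0.07, 0.027, 0, 0.114]
```

Emit:
{"op": "play_rows", "data": {
  "steps": [
    [-0.4,0.011,0.002,0,0.017],
    [-0.4,0.025,0.006,0,0.039],
    [-0.4,0.039,0.011,0,0.061],
    [-0.4,0.052,0.017,0,0.083],
    [-0.4,0.062,0.022,0,0.1],
    [-0.4,0.071,0.027,0,0.117],
    [-0.4,0.077,0.031,0,0.128],
    [-0.4,0.077,0.031,0,0.128],
    [-0.4,0.07,0.027,0,0.114],
    [-0.4,0.07,0.027,0.06,0.114],
    [-0.4,0.07,0.027,0.16,0.114],
    [0,-0.04,0.03,0.25,0.114],
    [0,-0.11,0.07,0.25,0.114],
    [0,-0.14,0.1,0.25,0.114],
    [0,-0.14,0.1,0.25,0.114],
    [0,-0.14,0.1,0.25,0.114]
  ]
}}

```text
clock: 12.5
tcp_pos: [0.5768, 0.0148, 0.3252]
ee_rot: [-0.68, 0.681, 0.193, -0.192]
wrist_force: [-0.3, 0.2, -0.6]
width: 0.0427
```

```bash
python3 -c "
from h import *
s=robot.read_state();print(s['clock'],s['tcp_pos'],s['wrist_force'],s['joint_pos'],s['width'])
m,p,d=snap('wrist','w5')"
```

```text
12.5 [0.57678128 0.01480668 0.32521546] [-0.32660383  0.23436979 -0.63669559] [ 0.51007001  0.57930176 -0.97068105  1.58180009  0.49750393  1.24640859
  0.00511262] 0.04268402024573723
```

View pics/w5.png

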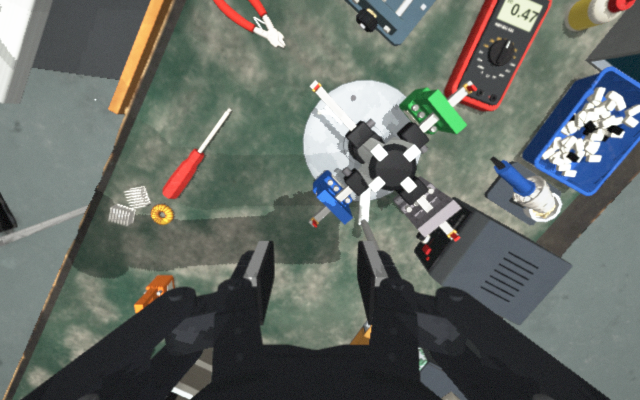

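```bash
python3 -c "
from h import *
m,p,d=load('w5');crop(p,290,65,490,215,4,'pics/w5c.png');crop(p,295,75,385,150,8,'pics/w5d.png')"
```

```text
(no output)
```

View pics/w5c.png

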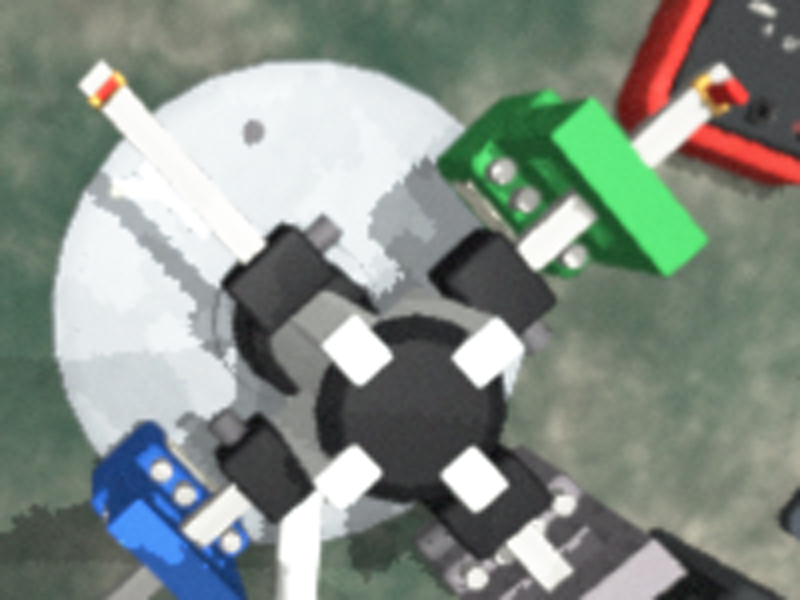

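View pics/w5d.png

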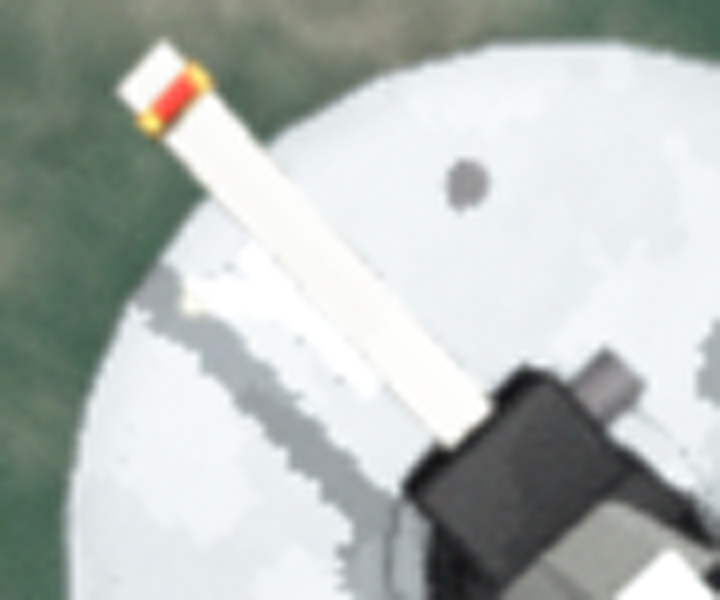

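```bash
cat > a.py <<'E'
from h import *
def an(v): return np.degrees(np.arctan2(v[1],v[0]))%360
def cfit(P):
    A=np.c_[2*P,np.ones(len(P))];x=np.linalg.lstsq(A,(P**2).sum(1),rcond=None)[0];return x[:2],np.sqrt(x[2]+x[:2]@x[:2])
def G(q,o,s): return (np.array(q,float)+.5)/s-.5+np.array(o)
E
python3 - <<'E'
from a import *
def arrow(tag,foot,fo,fs,pts,po,ps,fr=None):
    m,p,d=load(tag);c,r=cfit(onz(m,G(foot,fo,fs),.022)[:,:2])
    P=onz(m,G(pts,po,ps),.022)[:,:2] # wing,wing,shaftstart,stubtip
    w=(P[0]+P[1])/2
    print(tag,'foot',c.round(4),r.round(4),'wingmid',an(w-c).round(1),'start',an(P[2]-c).round(1),'tip',an(P[3]-c).round(1),'shaft',an(P[3]-P[2]).round(1),an(w-P[2]).round(1),'perp',(an(P[1]-P[0])%180).round(1))
arrow('t4',[[598,350],[600,420],[560,510],[500,560],[420,577],[340,555],[222,380],[228,430],[217,350],[350,205],[420,192]],(190,110),6,[[268,325],[410,370],[388,165],[330,305]],(230,180),16)
arrow('s4',[[76,430],[402,410],[85,395],[395,395],[130,485],[200,513],[300,505],[370,468],[400,432],[92,465],[240,518],[150,362],[330,352]],(190,160),4,[[375,207],[232,285],[135,145],[285,238]],(255,262),16)
arrow('w4',[[133,165],[150,80],[200,0],[590,165],[583,90],[575,260],[555,320],[440,410],[310,410]],(180,0),2.6,[[152,131],[178,65],[245,132],[190,105]],(180,0),2.6)
m,p,d=load('w5')
c,r=cfit(onz(m,G([[54,310],[65,230],[110,140],[180,85],[300,60],[380,72],[430,97],[60,370],[100,460]],(290,65),4),.022)[:,:2]);print('w5 foot',c,r)
E=onz(m,G([[125,95],[450,440],[205,90],[490,405]],(295,75),8),.16)[:,:2];print('hook dir',an(E[0]-E[1]),an(E[2]-E[3]))
S=onz(m,G([[300,320],[375,390]],(295,75),8),.022)[:,:2];print('shaft edge',an(S[0]-S[1]))
S=onz(m,G([[357,350],[486,352],[349,478],[474,478],[412,405]],(290,65),4),.198)[:,:2];print('mast',S.round(4),S[:4].mean(0),'diag dirs',an(S[0]-S[3]),an(S[1]-S[2]))
E
```

```text
t4 foot [0.6227 0.0655] 0.0878 wingmid 166.6 start 166.5 tip 163.9 shaft 159.2 166.7 perp 73.4
s4 foot [0.6098 0.0858] 0.0869 wingmid 172.1 start 175.3 tip 171.8 shaft 167.3 168.4 perp 79.9
w4 foot [0.6279 0.0672] 0.0858 wingmid 167.2 start 165.2 tip 165.8 shaft 167.0 170.2 perp 74.0
w5 foot [0.62188695 0.07047858] 0.08620115352914098
hook dir 166.56392317765363 165.70526336577387
shaft edge 170.03807320788633
mast [[0.6066 0.0747]
 [0.6311 0.0892]
 [0.6218 0.0498]
 [0.6461 0.0647]
 [0.6242 0.071 ]] [0.62641153 0.06962012] diag dirs 165.82557554994645 76.70624171157124
```

The hook is at about 166.1° and the arrow at about 166.6°, so they agree. Next is the bar height.

Run:
```python
from a import *
snap('scene','s5')
m,p,d=load('s5');crop(p,220,180,320,260,8,'pics/s5c.png')
m,p,d=load('w5');C=cloud(m,d)
# bar pixels centre line in w5d: (185,115)->(450,410)
zs=[]
for t in np.linspace(.05,.9,25):
    q=G([[190+t*(465-190),120+t*(415-120)]],(295,75),8)[0];u,v=np.round(q).astype(int)
    for du in(-1,0,1):
        zs.append(C[v,u+du])
zs=np.array(zs);print(np.percentile(zs[:,2],[5,25,50,75,95]).round(4))
# references: foot top, table depth, mast top
for q,n in(([[560,150]],'foot'),):
    u,v=np.round(G(q,(295,75),8)[0]).astype(int);print(n,np.median(C[v-3:v+4,u-3:u+4,2]))
u,v=np.round(G([[412,405]],(290,65),4)[0]).astype(int);print('mast top',np.median(C[v-6:v+7,u-6:u+7,2]))
```

```text
[0.1446 0.1452 0.1457 0.1461 0.147 ]
foot 0.01366533803340203
mast top 0.1970776981540696
```

View pics/s5c.png

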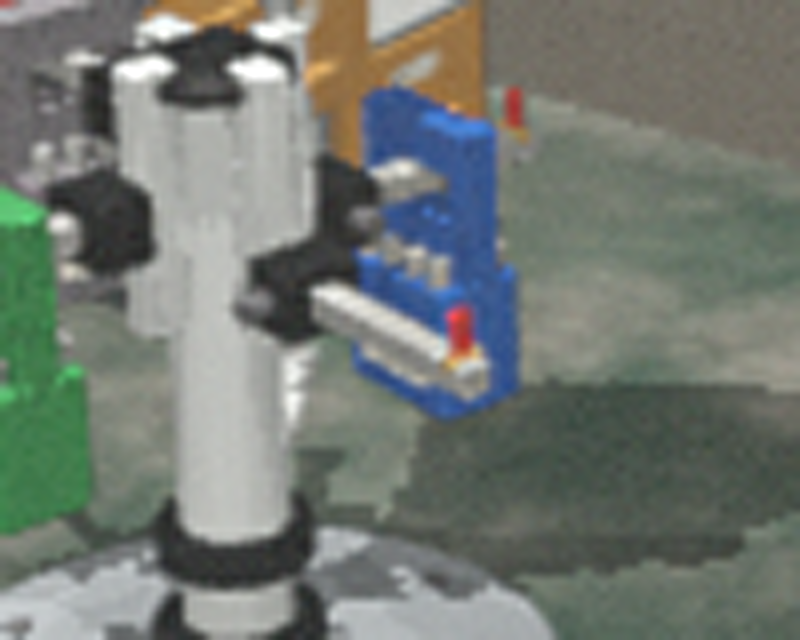

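Run:
```python
from a import *
from scipy.optimize import least_squares
m,p,d=load('w5');C=cloud(m,d)
for y in (100,230,330):
    print('table w5',[np.median(C[y-8:y+8,x-8:x+8,2]).round(4) for x in(200,250,150,130)])
print('foot grid',[(u,v,np.median(C[v-2:v+3,u-2:u+3,2]).round(4)) for u,v in((330,140),(320,150),(350,90),(370,90),(345,95))])
# bar end center top face, w5d: end corners (115,92),(162,38)
q=G([[141,67]],(295,75),8); q2=G([[467,425]],(295,75),8)
cc=np.array([.6264,.0696])
for z in np.arange(.125,.185,.01):
    t=onz(m,q,z)[0,:2];b=onz(m,q2,z)[0,:2];print(z.round(3),'tip r',np.linalg.norm(t-cc).round(4),'ang',an(t-cc).round(1),'clamp r',np.linalg.norm(b-cc).round(4),'len',np.linalg.norm(t-b).round(4))
# triangulate bar end top with scene
ms,ps,ds=load('s5')
# scene: end face top centre ~ (475,362)crop8 ; keeper top (458,308)
a=G([[478,358]],(220,180),8)
o1,d1=ray(m,q);o2,d2=ray(ms,a)
A=np.c_[d1[0],-d2[0]];t=np.linalg.lstsq(A,o2-o1,rcond=None)[0];print('tri tip',o1+d1[0]*t[0],o2+d2[0]*t[1])
# scene mast top centre vs truth
print('scene mast top ctr',onz(ms,G([[210,62]],(220,180),8),.198), 'mast-top depth')
Cs=cloud(ms,ds);
for u,v in((220+475//8,180+365//8),(220+400//8,180+325//8)): print('scene depth bar',Cs[v-1:v+2,u-1:u+2].reshape(-1,3).round(4).tolist())
```

```text
table w5 [np.float64(0.0012), np.float64(0.0012), np.float64(0.0007), np.float64(-0.0549)]
table w5 [np.float64(0.001), np.float64(0.0009), np.float64(0.0011), np.float64(0.0012)]
table w5 [np.float64(0.3809), np.float64(0.3996), np.float64(0.3935), np.float64(0.3934)]
foot grid [(330, 140, np.float64(0.0143)), (320, 150, np.float64(0.014)), (350, 90, np.float64(0.0128)), (370, 90, np.float64(0.0131)), (345, 95, np.float64(0.0134))]
0.125 tip r 0.1066 ang 165.3 clamp r 0.0426 len 0.0641
0.135 tip r 0.1061 ang 165.5 clamp r 0.0439 len 0.0622
0.145 tip r 0.1055 ang 165.8 clamp r 0.0452 len 0.0603
0.155 tip r 0.1049 ang 166.0 clamp r 0.0465 len 0.0585
0.165 tip r 0.1044 ang 166.2 clamp r 0.0478 len 0.0566
0.175 tip r 0.1038 ang 166.4 clamp r 0.0491 len 0.0547
tri tip [0.52422526 0.09542719 0.14714491] [0.52232199 0.09398988 0.14715226]
scene mast top ctr [[0.6170667  0.07835177 0.198     ]] mast-top depth
scene depth bar [[0.5266, 0.0926, 0.1461], [0.5243, 0.0923, 0.1466], [0.5883, 0.0038, 0.0923], [0.5252, 0.0944, 0.145], [0.5254, 0.0909, 0.1435], [0.5206, 0.094, 0.1462], [0.5223, 0.0983, 0.1453], [0.5233, 0.0939, 0.1432], [0.522, 0.0923, 0.1429]]
scene depth bar [[0.5577, 0.0809, 0.1438], [0.6066, 0.0158, 0.1045], [0.6027, 0.0172, 0.1061], [0.5529, 0.0871, 0.1454], [0.5511, 0.0862, 0.1455], [0.5502, 0.0842, 0.1449], [0.5508, 0.0899, 0.1449], [0.5474, 0.0909, 0.1462], [0.5467, 0.0886, 0.1454]]
```

Run:
```python
from a import *
for tag in('top0',):
    z=np.load('pics/top0.npz');m=robot.camera_model('top');C=cloud(m,z['d'])
    P=C[(z['d']>0)]
    for z0 in np.arange(.03,.48,.05):
        b=P[(P[:,2]>z0)&(P[:,2]<z0+.05)&(P[:,0]>.45)&(P[:,0]<.62)&(P[:,1]<-.2)&(P[:,1]>-.6)]
        b=b[~((b[:,0]<.5)&(b[:,1]>-.345))]
        if len(b): print(z0.round(2),len(b),'xmin',np.percentile(b[:,0],1).round(3),'ymax',np.percentile(b[:,1],99).round(3))
m,p,d=load('w1');C=cloud(m,d);P=C[d>0]
for z0 in np.arange(.03,.48,.05):
        b=P[(P[:,2]>z0)&(P[:,2]<z0+.05)&(P[:,0]>.45)&(P[:,0]<.62)&(P[:,1]<-.2)&(P[:,1]>-.6)]
        b=b[~((b[:,0]<.51)&(b[:,1]>-.36))]
        if len(b): print('w1',z0.round(2),len(b),'xmin',np.percentile(b[:,0],1).round(3),'ymax',np.percentile(b[:,1],99).round(3))
# recheck arrow with z=.014
c=np.array([.6255,.069])
for tag,pts,o,s in(('t4',[[268,325],[410,370],[388,165],[330,305]],(230,180),16),('w4',[[152,131],[178,65],[245,132],[190,105]],(180,0),2.6)):
    m,p,d=load(tag);Q=onz(m,G(pts,o,s),.014)[:,:2];w=(Q[0]+Q[1])/2;print(tag,an(w-c),an(Q[3]-c),an(w-Q[2]),an(Q[1]-Q[0])%180+90)
m,p,d=load('w4');print('foot w4',cfit(onz(m,G([[133,165],[150,80],[200,0],[590,165],[583,90],[575,260],[555,320],[440,410],[310,410]],(180,0),2.6),.014)[:,:2]))
m,p,d=load('t4');print('foot t4',cfit(onz(m,G([[598,350],[600,420],[560,510],[500,560],[420,577],[340,555],[222,380],[228,430],[217,350],[350,205],[420,192]],(190,110),6),.014)[:,:2]))
```

```text
0.03 384 xmin 0.494 ymax -0.334
0.08 559 xmin 0.533 ymax -0.333
0.13 305 xmin 0.54 ymax -0.333
0.18 125 xmin 0.539 ymax -0.324
0.23 629 xmin 0.537 ymax -0.323
0.28 105 xmin 0.537 ymax -0.326
0.33 188 xmin 0.534 ymax -0.323
0.38 5472 xmin 0.523 ymax -0.324
0.43 1401 xmin 0.521 ymax -0.334
w1 0.03 1393 xmin 0.505 ymax -0.332
w1 0.08 2250 xmin 0.538 ymax -0.331
w1 0.13 1830 xmin 0.544 ymax -0.331
w1 0.18 111 xmin 0.549 ymax -0.323
t4 168.56931851303742 166.1066059763948 166.6753822850847 163.44808615903548
w4 167.57452707450608 166.17263189179036 170.2330959672133 164.02093601540116
foot w4 (array([0.62785849, 0.06790363]), np.float64(0.08799002662038442))
foot t4 (array([0.62393452, 0.06650988]), np.float64(0.08836773517188838))
```

```bash
cat >> a.py <<'E'
from scipy.spatial.transform import Rotation as R
def jaw(s=None):
    s=s or robot.read_state();q=s['ee_rot'];M=R.from_quat([q[1],q[2],q[3],q[0]]).as_matrix();return np.degrees(np.arctan2(M[1,0],M[0,0])),M
E
python3 -c "
from a import *
print(jaw())"
```

```text
(np.float64(31.582591948589318), array([[ 8.51886096e-01, -1.79090613e-04, -5.23727074e-01],
       [ 5.23727103e-01,  2.22736940e-04,  8.51886067e-01],
       [-3.59114326e-05, -9.99999959e-01,  2.83541110e-04]]))
```

Emit:
{"op": "play_rows", "data": {
  "steps": [
    [0,-0.1,-0.1,0.05,0.05],
    [0,-0.2,-0.2,0.05,0.1],
    [0.6,-0.254,-0.3,0.05,0.16],
    [0.6,-0.254,-0.4,0.0,0.22],
    [0.6,-0.254,-0.5,0.0,0.28],
    [0.6,-0.254,-0.6,-0.05,0.34],
    [0.6,-0.254,-0.63,-0.09,0.4],
    [0.6,-0.254,-0.63,-0.09,0.474],
    [0.6,-0.254,-0.63,-0.09,0.474],
    [0.6,-0.254,-0.63,-0.09,0.474],
    [0.6,-0.254,-0.63,-0.09,0.474],
    [0.6,-0.254,-0.63,-0.09,0.474]
  ]
}}

```text
clock: 14.1
tcp_pos: [0.4489, -0.2993, 0.2803]
ee_rot: [0.37, -0.37, -0.603, 0.603]
wrist_force: [0.1, -0.2, -0.2]
width: 0.0683
```

```bash
python3 -c "
from a import *
s=robot.read_state();print(s['clock'],s['tcp_pos'],s['wrist_force'],s['joint_pos'],s['width'],jaw()[0])
m,p,d=snap('wrist','w6')"
```

```text
14.1 [ 0.44894111 -0.29932217  0.28031272] [ 0.11867741 -0.18904437 -0.17711498] [ 1.26091225  0.67637849 -1.21946886  1.74412803  0.67723215  1.21676567
  1.89917871] 0.06831656942770405 116.97260255441161
```

View pics/w6.png

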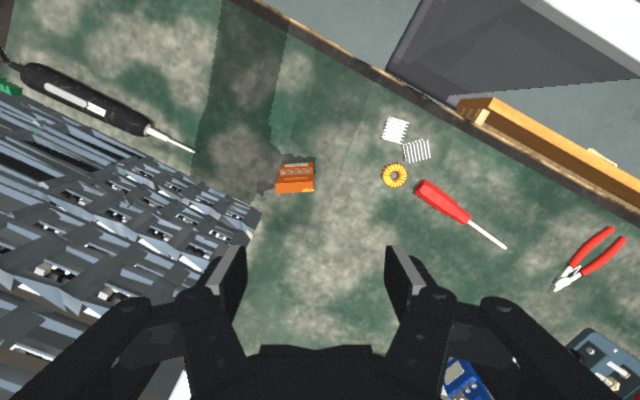

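```bash
python3 -c "
from a import *
m,p,d=load('w6');crop(p,260,145,330,205,10,'pics/w6c.png')"
```

```text
(no output)
```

View pics/w6c.png

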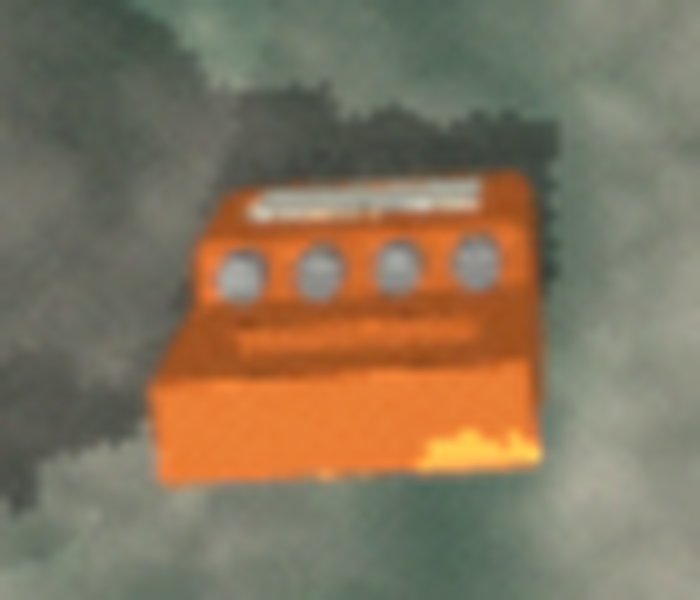

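```bash
python3 -c "
from a import *
m,p,d=load('w6')
P=onz(m,G([[152,383],[533,363],[541,462],[165,485]],(260,145),10),.084);print(P.round(4),P.mean(0).round(4));
print('long',an(P[1]-P[0]),an(P[2]-P[3]),np.linalg.norm(P[1]-P[0]),'short',np.linalg.norm(P[2]-P[1]),np.linalg.norm(P[0]-P[3]))
m,p,d=load('w1');C=cloud(m,d)
"
```

```text
[[ 0.479  -0.3361  0.084 ]
 [ 0.4571 -0.2982  0.084 ]
 [ 0.4671 -0.2921  0.084 ]
 [ 0.4893 -0.3296  0.084 ]] [ 0.4731 -0.314   0.084 ]
long 120.02223243110703 120.56181828388847 0.04374876671597611 short 0.011778814311468593 0.012192654140433076
```

Emit:
{"op": "play_rows", "data": {
  "steps": [
    [0.6,0.024,-0.015,0,0.018],
    [0.6,0.048,-0.029,-0.05,0.018],
    [0.6,0.048,-0.029,-0.13,0.018],
    [0.6,0.048,-0.029,-0.21,0.018],
    [0.6,0.048,-0.029,-0.29,0.018],
    [0.6,0.048,-0.029,-0.35,0.018],
    [0.6,0.048,-0.029,-0.35,0.018]
  ]
}}

```text
clock: 15.02
tcp_pos: [0.4715, -0.3133, 0.1035]
ee_rot: [0.354, -0.351, -0.613, 0.613]
wrist_force: [-0.7, 1.1, -0.3]
width: 0.0684
```

```bash
python3 -c "
from a import *
s=robot.read_state();print(s['clock'],s['tcp_pos'],s['wrist_force'],s['joint_pos'],s['width'],jaw()[0])
m,p,d=snap('wrist','w7')"
```

```text
15.025 [ 0.47147723 -0.31325367  0.10351303] [-0.69599815  1.12023975 -0.32130844] [ 1.13144592  0.91091285 -1.02522589  1.84692943  0.95123378  0.97739682
  1.7713472 ] 0.06835252257469501 120.25741289330554
```

View pics/w7.png

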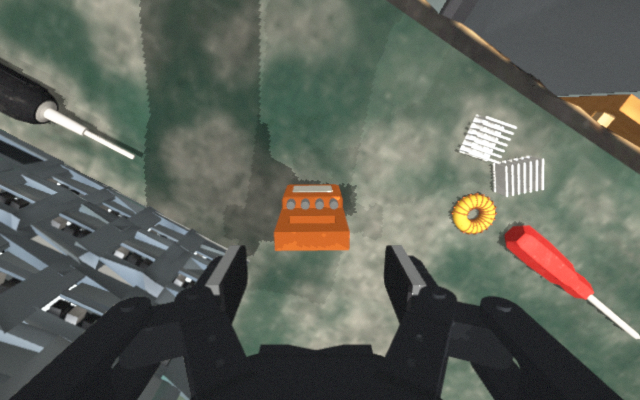

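Emit:
{"op": "play_rows", "data": {
  "steps": [
    [0.6,0.001,0,-0.03,0],
    [0.6,0.002,-0.001,-0.06,0],
    [0.6,0.002,-0.001,-0.08,0],
    [0.6,0.002,-0.001,-0.092,0],
    [0.6,0.002,-0.001,-0.092,0],
    [0.3,0.002,-0.001,-0.092,0],
    [0.15,0.002,-0.001,-0.092,0],
    [0.0,0.002,-0.001,-0.092,0],
    [-0.3,0.002,-0.001,-0.092,0],
    [-0.3,0.002,-0.001,-0.092,0],
    [-0.3,0.002,-0.001,-0.092,0]
  ]
}}

```text
clock: 16.45
tcp_pos: [0.4743, -0.3143, 0.06]
ee_rot: [0.352, -0.353, -0.613, 0.613]
wrist_force: [-1.7, -0.2, 5.1]
width: 0.0427
```

```bash
python3 -c "
from a import *
s=robot.read_state();print(s['clock'],s['tcp_pos'],s['wrist_force'],s['joint_pos'],s['width'],jaw()[0])
m,p,d=snap('wrist','w8')"
```

```text
16.45 [ 0.47425509 -0.31430458  0.0600142 ] [-1.68062237 -0.19901973  5.06311588] [ 1.10268611  0.96693907 -0.97131694  1.86487403  1.03033442  0.9154438
  1.71597109] 0.04269272699269018 120.25685996050252
```

View pics/w8.png

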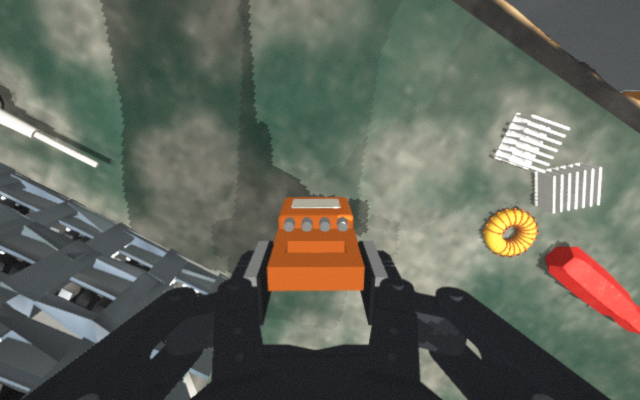

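Emit:
{"op": "play_rows", "data": {
  "steps": [
    [-0.5,0,0,0.02,0],
    [-0.5,0,0,0.08,0],
    [-0.5,-0.01,0.02,0.18,0],
    [-0.5,-0.028,0.08,0.28,-0.03],
    [-0.5,-0.028,0.16,0.36,-0.06],
    [-0.5,-0.028,0.25,0.38,-0.1],
    [-0.5,-0.028,0.34,0.38,-0.14],
    [-0.5,-0.028,0.43,0.38,-0.18],
    [-0.5,-0.028,0.52,0.38,-0.21],
    [-0.5,-0.028,0.61,0.38,-0.246],
    [-0.5,-0.028,0.69,0.38,-0.246],
    [-0.5,-0.028,0.76,0.38,-0.246],
    [-0.5,-0.028,0.81,0.38,-0.246],
    [-0.5,-0.028,0.828,0.38,-0.246],
    [-0.5,-0.028,0.828,0.38,-0.246],
    [-0.5,-0.028,0.828,0.38,-0.246]
  ]
}}

```text
clock: 18.5
tcp_pos: [0.4598, 0.0983, 0.2491]
ee_rot: [-0.558, 0.558, 0.434, -0.435]
wrist_force: [0.2, -0.9, -2.0]
width: 0.0425
```

```bash
python3 -c "
from a import *
s=robot.read_state();print(s['clock'],s['tcp_pos'],s['wrist_force'],s['torque'],s['joint_pos'],s['width'],jaw()[0])
m,p,d=snap('wrist','w9')
m,p,d=snap('scene','s9');crop(p,200,120,360,260,5,'pics/s9c.png')"
```

```text
18.5 [0.4598108  0.09832738 0.24907846] [ 0.2244614  -0.86860525 -2.02883656] [-0.00113233 -0.04726768  0.0082954 ] [ 0.40957535  0.50060061 -0.9836673   1.9601338   0.51241593  0.95459367
  0.49717293] 0.04251309534508972 75.87836792046797
```

View pics/w9.png

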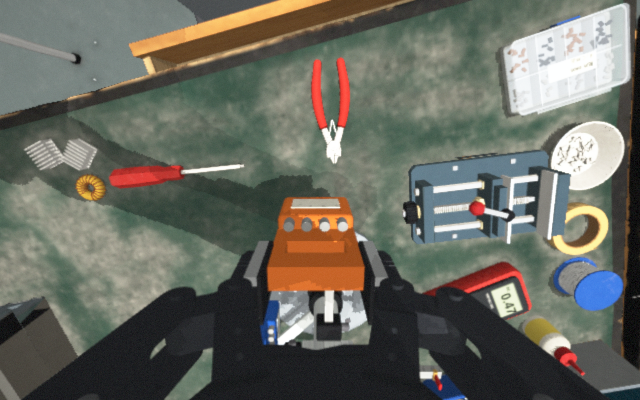

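View pics/s9c.png

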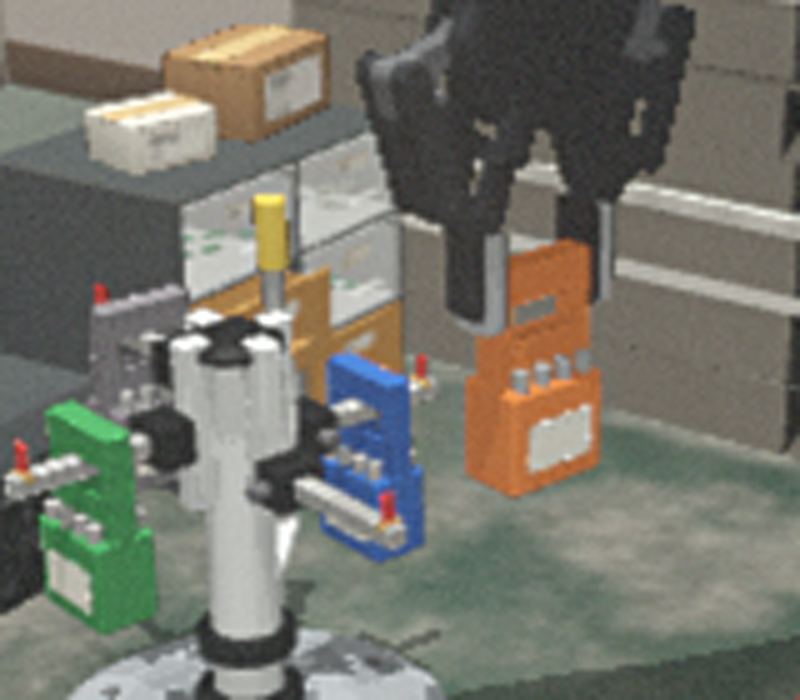

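Emit:
{"op": "play_rows", "data": {
  "steps": [
    [-0.5,0.0,0.02,-0.06,0],
    [-0.5,0.0,0.022,-0.13,0],
    [-0.5,0.0,0.022,-0.18,0],
    [-0.5,0.02,0.018,-0.21,0],
    [-0.5,0.04,0.014,-0.222,0],
    [-0.5,0.055,0.01,-0.222,0],
    [-0.5,0.064,0.008,-0.222,0],
    [-0.5,0.068,0.008,-0.222,0],
    [-0.5,0.068,0.008,-0.222,0],
    [-0.5,0.068,0.008,-0.222,0]
  ]
}}

```text
clock: 19.85
tcp_pos: [0.4937, 0.1039, 0.1385]
ee_rot: [-0.557, 0.557, 0.435, -0.435]
wrist_force: [-0.6, 0.7, -2.3]
width: 0.0428
```

```bash
python3 -c "
from a import *
s=robot.read_state();print(s['clock'],s['tcp_pos'],s['wrist_force'],s['torque'],s['joint_pos'],s['width'],jaw()[0])
m,p,d=snap('wrist','w10');m,p,d=snap('top','t10');crop(p,190,110,320,220,6,'pics/t10c.png')
m,p,d=snap('scene','s10');crop(p,220,160,320,260,8,'pics/s10c.png')"
```

```text
19.85 [0.49367372 0.10387398 0.13849064] [-0.5873932   0.66035711 -2.2747652 ] [ 0.01559986 -0.04281357 -0.03296643] [ 0.26922445  0.68681654 -0.81814629  1.99537599  0.72166228  0.7763659
  0.34487553] 0.04280052323628658 76.00165491887053
```

View pics/w10.png

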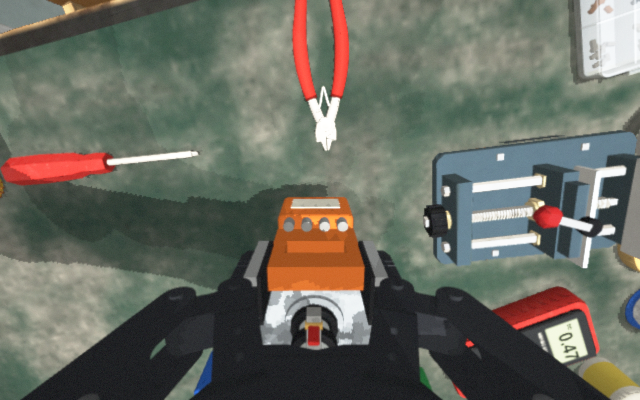

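View pics/s10c.png

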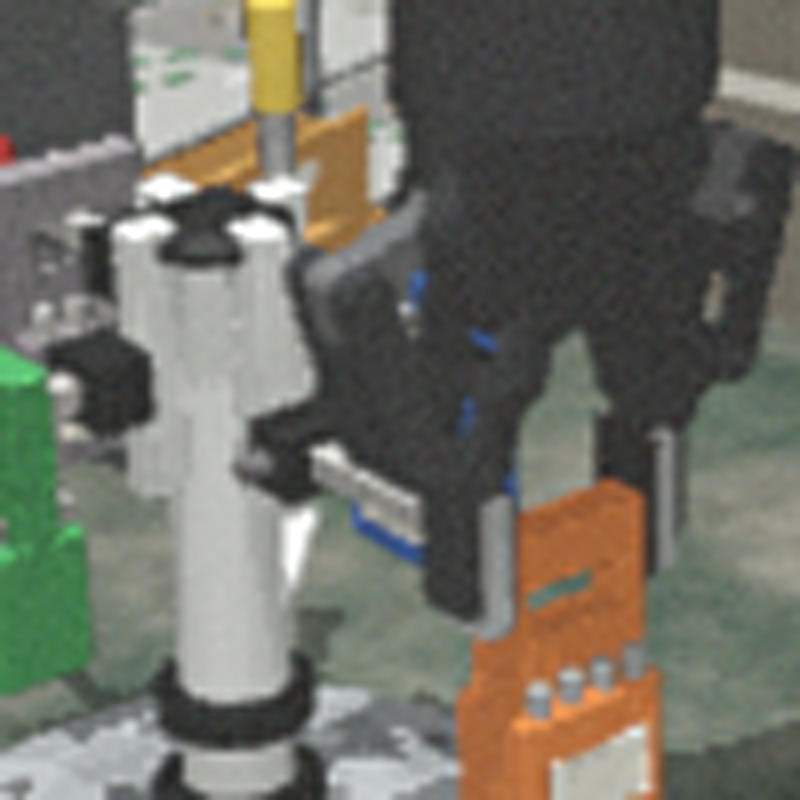

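View pics/t10c.png

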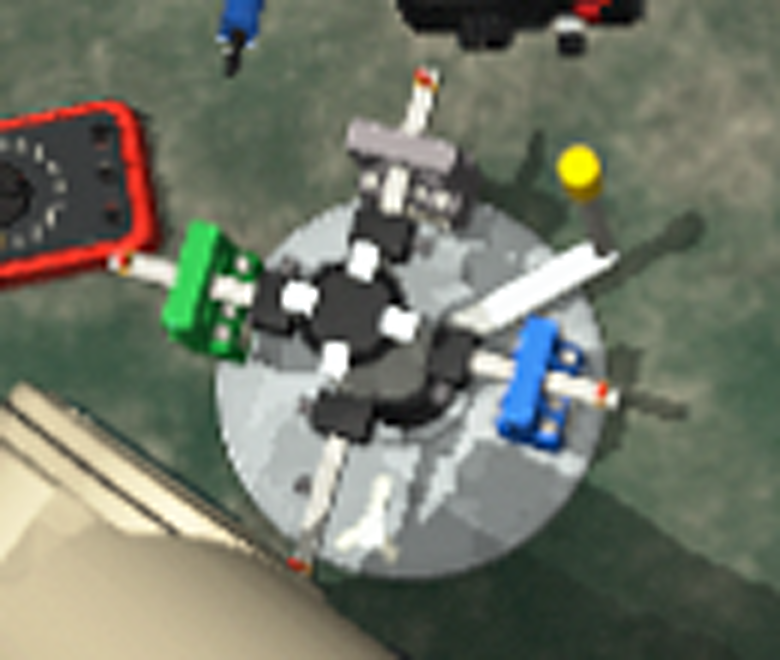

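Run:
```python
from a import *
m,p,d=load('w10');crop(p,255,190,375,360,4.5,'pics/w10c.png');C=cloud(m,d)
hs=cv2.cvtColor(p,cv2.COLOR_RGB2HSV)
def z(x0,x1,y0,y1):
    q=C[y0:y1,x0:x1].reshape(-1,3);return np.round(np.percentile(q,[10,50,90],axis=0),4).tolist()
print('caddy top',z(280,350,268,285)); print('block top face', z(300,330,243,250))
for y in range(320,350,2): print(y,C[y,310:320:3,2].round(4),C[y,314].round(4))
```

```text
caddy top [[0.4875, 0.0923, 0.1609], [0.4919, 0.1045, 0.1616], [0.4964, 0.1166, 0.1622]]
block top face [[0.4882, 0.0985, 0.1338], [0.4904, 0.1047, 0.1346], [0.4926, 0.1108, 0.1352]]
320 [0.1453 0.1451 0.1452 0.1461] [0.5268 0.0953 0.1453]
322 [0.145  0.1465 0.1455 0.1457] [0.5273 0.0952 0.1462]
324 [0.1471 0.1459 0.1476 0.1477] [0.528  0.095  0.1469]
326 [0.148  0.1484 0.1482 0.1482] [0.5287 0.0948 0.1475]
328 [0.1494 0.1496 0.1494 0.149 ] [0.5284 0.0949 0.1494]
330 [0.1511 0.1503 0.1504 0.1502] [0.5284 0.0949 0.1508]
332 [0.1515 0.1514 0.1523 0.1516] [0.5283 0.095  0.1524]
334 [0.154  0.1531 0.1543 0.1526] [0.5292 0.0947 0.1527]
336 [0.1546 0.1549 0.1548 0.1546] [0.5292 0.0948 0.1542]
338 [0.1563 0.1559 0.1572 0.1564] [0.5275 0.0952 0.1574]
340 [0.1575 0.1569 0.157  0.1557] [0.5298 0.0946 0.1562]
342 [0.159  0.1586 0.1573 0.1574] [0.5287 0.0949 0.1588]
344 [0.1585 0.1588 0.1584 0.1586] [0.5301 0.0945 0.1584]
346 [0.1468 0.1464 0.1457 0.1452] [0.5423 0.0914 0.1461]
348 [0.1453 0.1461 0.1457 0.1448] [0.5439 0.091  0.1457]
```

View pics/w10c.png

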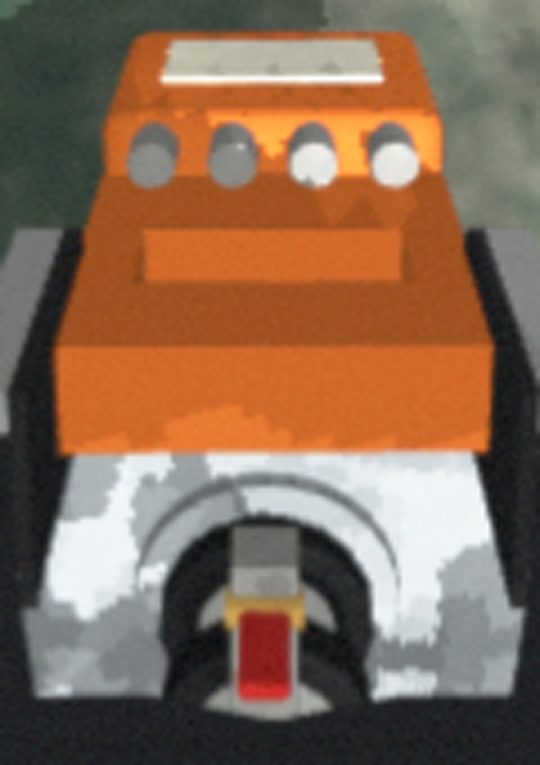

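Emit:
{"op": "play_rows", "data": {
  "steps": [
    [-0.5,0.012,-0.003,0.002,0],
    [-0.5,0.023,-0.006,0.002,0],
    [-0.5,0.035,-0.009,0.002,0],
    [-0.5,0.043,-0.011,0.002,0],
    [-0.5,0.047,-0.012,0.002,0],
    [-0.5,0.051,-0.013,0.002,0],
    [-0.5,0.055,-0.014,0.002,0],
    [-0.5,0.059,-0.015,0.002,0],
    [-0.5,0.062,-0.016,0.002,0]
  ]
}}

```text
clock: 21.12
tcp_pos: [0.5239, 0.0961, 0.1392]
ee_rot: [0.558, -0.557, -0.435, 0.436]
wrist_force: [-4.7, 0.9, -0.3]
width: 0.0426
```

```bash
python3 -c "
from a import *
s=robot.read_state();print(s['clock'],s['tcp_pos'],s['wrist_force'],s['torque'],s['width'],jaw()[0])
m,p,d=snap('wrist','w11');crop(p,255,190,375,360,4.5,'pics/w11c.png')"
```

```text
21.125 [0.52392848 0.09613876 0.13924041] [-4.66554395  0.88907243 -0.25411943] [ 0.21980239  0.77129638 -0.01372914] 0.0425833217228698 75.99786439578126
```

View pics/w11c.png

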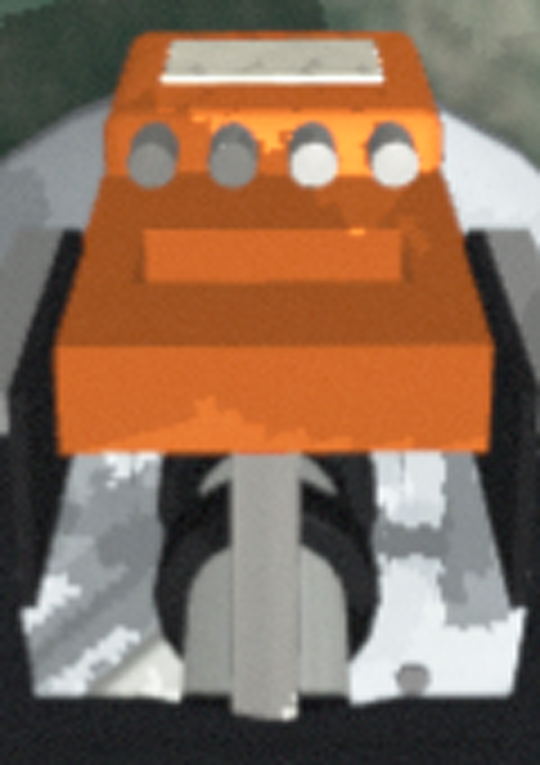

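Emit:
{"op": "play_rows", "data": {
  "steps": [
    [-0.5,0.006,-0.001,0,0],
    [-0.5,0.011,-0.003,0,0],
    [-0.5,0.016,-0.004,0,0],
    [-0.5,0.021,-0.005,0,0],
    [-0.5,0.026,-0.006,0,0],
    [-0.5,0.031,-0.008,0,0]
  ]
}}

```text
clock: 21.92
tcp_pos: [0.5412, 0.0917, 0.1395]
ee_rot: [-0.557, 0.558, 0.436, -0.435]
wrist_force: [-1.5, 1.0, 1.3]
width: 0.043
```

Emit:
{"op": "play_rows", "data": {
  "steps": [
    [-0.5,0.005,-0.001,0,0],
    [-0.5,0.01,-0.002,0,0],
    [-0.5,0.015,-0.004,0,0],
    [-0.5,0.02,-0.005,0,0]
  ]
}}

```text
clock: 22.42
tcp_pos: [0.5509, 0.089, 0.1392]
ee_rot: [-0.557, 0.557, 0.435, -0.435]
wrist_force: [-0.2, -0.6, -1.5]
width: 0.0427
```

```bash
python3 -c "
from a import *
s=robot.read_state();print(s['clock'],s['tcp_pos'],s['wrist_force'],s['torque'],s['width'],jaw()[0])
m,p,d=snap('wrist','w12');crop(p,255,190,375,360,4.5,'pics/w12c.png')"
```

```text
22.425 [0.55087806 0.08895774 0.13918551] [-0.22022649 -0.62326274 -1.47224154] [ 0.01401366 -0.02186523 -0.05365037] 0.04273638251806893 75.96518595206041
```

View pics/w12c.png

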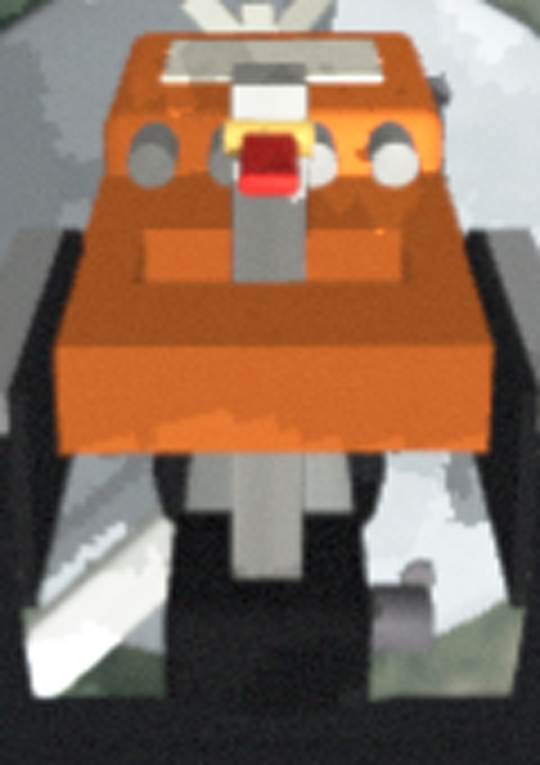

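The bar is through the window, and the keeper is standing again outside the frame at about (268,165) in the crop. I'll move a few mm further in, then lower until the bar carries the caddy.

Emit:
{"op": "play_rows", "data": {
  "steps": [
    [-0.5,0.005,-0.001,0,0],
    [-0.5,0.01,-0.002,0,0],
    [-0.5,0.01,-0.002,-0.002,0],
    [-0.5,0.01,-0.002,-0.004,0],
    [-0.5,0.01,-0.002,-0.005,0],
    [-0.5,0.01,-0.002,-0.005,0]
  ]
}}

```text
clock: 23.22
tcp_pos: [0.5553, 0.0883, 0.1368]
ee_rot: [0.557, -0.557, -0.435, 0.435]
wrist_force: [-0.3, 0.2, -1.4]
width: 0.0427
```

Emit:
{"op": "play_rows", "data": {
  "steps": [
    [-0.5,0,0,-0.001,0],
    [-0.5,0,0,-0.002,0],
    [-0.5,0,0,-0.002,0],
    [-0.5,0,0,-0.002,0]
  ]
}}

```text
clock: 23.72
tcp_pos: [0.5554, 0.0884, 0.1362]
ee_rot: [-0.557, 0.557, 0.435, -0.435]
wrist_force: [-1.9, -0.8, 5.7]
width: 0.043
```

Emit:
{"op": "play_rows", "data": {
  "steps": [
    [-0.5,0,0,0.001,0],
    [-0.5,0,0,0.001,0],
    [0.1,0,0,0.001,0],
    [0.2,0,0,0.001,0],
    [0.3,0,0,0.001,0],
    [0.4,0,0,0.001,0],
    [0.4,0,0,0.001,0]
  ]
}}

```text
clock: 24.6
tcp_pos: [0.5554, 0.0883, 0.1363]
ee_rot: [0.557, -0.557, -0.435, 0.435]
wrist_force: [-0.5, 0.9, -0.4]
width: 0.06
```

```bash
python3 -c "
from a import *
s=robot.read_state();print(s['clock'],s['tcp_pos'],s['wrist_force'],s['torque'],s['width'],jaw()[0])
m,p,d=snap('wrist','w13')"
```

```text
24.6 [0.55539994 0.0882889  0.13629771] [-0.46611344  0.87446075 -0.40673216] [-0.02201105  0.06504539 -0.01347653] 0.05996134160508378 75.97787205832947
```

View pics/w13.png

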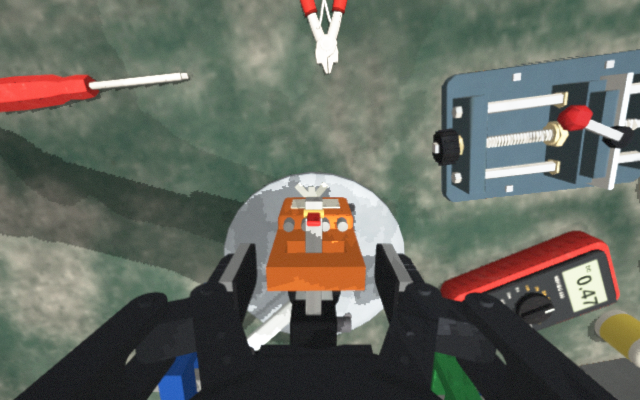

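Released and hanging. I'll retreat straight up, then back out.

Emit:
{"op": "play_rows", "data": {
  "steps": [
    [0.5,0,0,0.02,0],
    [0.5,0,0,0.06,0],
    [0.5,0,0,0.12,0],
    [0.5,0,0,0.2,0],
    [0.5,-0.05,0.02,0.28,0],
    [0.5,-0.15,-0.05,0.34,0],
    [0.5,-0.24,-0.15,0.36,0],
    [0.5,-0.24,-0.2,0.36,0],
    [0.5,-0.24,-0.2,0.36,0],
    [0.5,-0.24,-0.2,0.36,0]
  ]
}}

```text
clock: 25.9
tcp_pos: [0.4358, -0.0109, 0.3173]
ee_rot: [-0.557, 0.557, 0.436, -0.435]
wrist_force: [0.4, -0.6, 0.1]
width: 0.0639
```

```bash
python3 -c "
from a import *
s=robot.read_state();print(s['clock'],s['tcp_pos'],s['wrist_force'],s['width'])
m,p,d=snap('top','t14');crop(p,190,110,320,220,6,'pics/t14c.png')
m,p,d=snap('scene','s14');crop(p,190,150,330,290,5,'pics/s14c.png')"
```

```text
25.9 [ 0.43576575 -0.01091132  0.31725728] [ 0.4421107  -0.64018488  0.09718742] 0.06390149456481814
```

View pics/t14c.png

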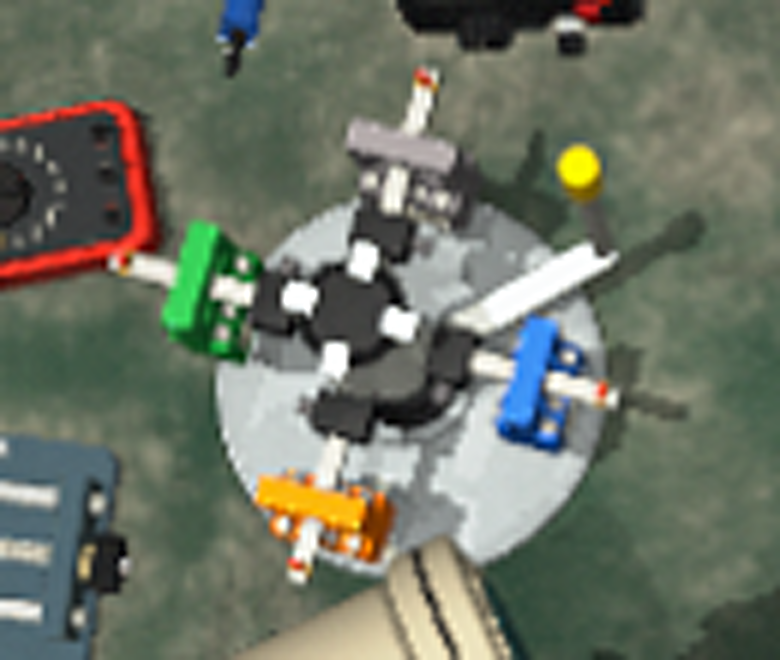

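View pics/s14c.png

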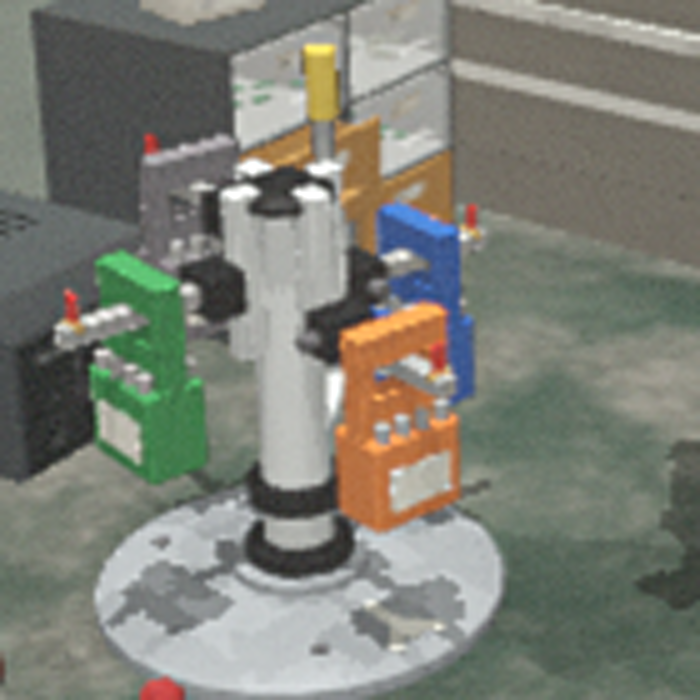

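Run:
```python
from a import *
m,p,d=load('t14');po=onz(m,G([[580,166]],(190,110),6),.222)[0,:2];S=onz(m,G([[364,261],[299,297],[401,324],[336,360]],(190,110),6),.198)[:,:2]
print('post->hook',an(po-S.mean(0))-135,'diag',an(S[3]-S[0]),an(S[1]-S[2])+90)
m,p,d=load('t10');E=onz(m,G([[299,565],[334,437]],(190,110),6),.146)[:,:2];print('bar',an(E[0]-E[1]))
A=onz(m,G([[340,545],[393,556],[382,482],[372,530]],(190,110),6),.014)[:,:2];w=(A[0]+A[1])/2;print('arrow',an(w-A[2]),an(w-[.6239,.0665]))
```

```text
post->hook 165.59688943446827 diag 166.24197913086365 165.930447673759
bar 166.53838335012273
arrow 168.9715844358412 166.50804467777945
```

Everything agrees to within about 1–3°, so I'm handing it in.

```bash
python3 -c "
from cell import robot
print(robot.finish_job())"
```

```text
the job is handed in; nothing more can be done
None
```

The orange caddy is hanging on the empty hook with the red keeper shut behind it, and the job was handed in at about 26 s of the 72 s allowed. No verdict is reported, so what follows is from my own checks.

- **Turning:** I pushed the carousel round counter-clockwise by its post with the fingers loosely either side of it. The empty hook came to about 166°.
- **Arrow:** It measures about 167°, with single readings from 163° to 170°. Most readings put the hook within 1–3° of it. The wing-tip readings of the arrow (163–164°) fall about 2–3° on the other side, because its drawn shape is only a few pixels across.
- **Hook height:** Wrist depth, scene depth and a two-view fix put the bar's top at 146–147 mm. That makes the bar's centre about 142 mm, some 21 mm below nominal. The caddy touched down on the bar at that height.
- **Hanging:** Wrist force read 4.7 N as the keeper folded. It peaked at about 5.7 N upward when the caddy came to rest on the bar, so roughly 8 N on the bar, under the 15 N clamp and 18 N limits. These are readings at the end of each move, so brief peaks in between were not seen.
- **Final pictures:** The caddy hangs upright, the keeper is up outside its frame, and the carousel did not move during hanging. The gripper is clear of everything, and I moved nothing near the side cutter or the screwdriver.
- **Not matching the description:** The foot's upper face read about 14 mm high by depth, not 22 mm. The scene camera placed the foot and mast about 1–2 cm away from where the other two cameras did, so I did not use it for horizontal positions.

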